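Set up the stand magnifier over the stained filter

TASK

Set up the magnifier over the stained filter: take the stand by its black knob, set it down softly and squarely on the black rubber pad in the tray, and let go. Then take the lens by its blue handle, swing it over the dish with the brown-stained paper so that the lens is centred above that dish, and tip the lens forward until its handle edge is 30 degrees below level. Keep your fingers off the glass, leave both dishes and everything else where they are, and step back with nothing held.

Things in the scene. Friction and masses are not known exactly. Their poses are not given: they have to be found in the camera images.
- stand: Loose stand magnifier, 0.8 to 0.95 kg in all. White weighted foot 140 (x) x 120 (y) x 16 mm, steel post of 12 mm diameter rising from the foot's centre, black tension knob on top of the post. Origin: centre of the foot's underside; z up; its front is -x. Off balance: it may hang some degrees crooked when lifted. Unfastened: the foot slides or tips if the lens is pushed or pulled hard.
- stand_mid (a point): Point on the post's axis 125 mm above the foot's underside (half-way up the stand); axes as stand.
- knob (a point): Centre of the part of the black knob to grip when carrying: upright cylinder of 28 mm diameter, from 204 to 250 mm above the foot's underside; this point is on the post's axis at 229 mm. The knob is fixed to the post (it does not swivel). The swivel arm's collar, 32 mm diameter, ends 2 mm below the knob.
- swivel (a joint): Swivel of the arm about the post, rad: 0 = the arm points to the foot's front (-x), growing counter-clockwise seen from above, range -1.6 to 1.6. Friction joint of about 0.10 N m: it stays where it is left. The arm is level, 190 mm above the foot's underside, and carries the tilt hinge 105 mm from the post's axis.
- tilt (a joint): Tilt of the lens head about the level hinge across the arm's end, rad: 0 = lens level, positive = handle below level (0.52 = 30 degrees down), negative = folded up; range -1.4 to 0.9. Friction joint of about 0.13 N m: it stays where it is left. The head weighs 0.11 kg.
- lens (a point): Centre of the magnifier lens, 60 mm from the tilt hinge. Clear disc in a black ring of 104 mm outer diameter, 10 mm thick. Site axes: -x from the hinge towards the handle, y along the hinge, z the lens axis (up when level).
- glass: The clear lens disc itself, 95 mm diameter, not to be touched (origin at the tilt hinge).
- handle (a point): Grip point of the blue handle tongue with an orange band, on the lens ring's edge opposite the hinge, 137 mm from the hinge: tongue 14 mm wide (along y) and 10 mm thick, reaching from 112 to 156 mm from the hinge. Axes as lens; pinch it across y.
- tray: Fixed white tray 300 (x) x 310 (y) mm with a blue lip 14 mm high; floor 4 mm thick. Origin: centre of its underside; its front is -x.
- pad (a point): Centre of the top of the black non-slip rubber pad on the tray's floor, 160 (x) x 140 (y) mm, top 7 mm above the table, fixed; axes as tray. The magnifier's foot belongs on it, middle on middle, long side along long side.
- dish_brown: Loose glass dish, 90 mm diameter, 16 mm high, on the tray floor in front of the pad at left or right, holding the filter paper with the brown stain. Origin: centre of its underside.
- dish_brown_c (a point): Centre of that dish, 8 mm above its underside.
- dish_blank: Loose glass dish of the same size with a plain white filter paper, on the other side. Origin: centre of its underside.
- flask_funnel: Bystander: conical flask with stopper and funnel, 106 mm diameter, 262 mm high. Origin: centre of its underside.
- filter_box: Bystander: flat box 118 x 118 x 30 mm. Origin: centre of its underside.
- forceps: Bystander: steel forceps 140 mm long, 6 mm high, lying on the table. Origin: underside, near its middle.
- beaker: Bystander: empty glass beaker, 84 mm diameter, 110 mm high. Origin: centre of its underside.
Mind the look-alikes: they are no part of the job. Leave any orange look-alike of the dish_brown alone.

How it is judged:
By the outcome, as a careful person would: the job done as asked, in the order asked, and still so for the second after the job is handed in, with the robot touching nothing.
It also fails if it takes over 64 s, if anything falls off the work surface, if the arm or the gripper's body presses on something with over 40 N, if the wrist force passes 120 N, or if a joint passes its speed limit or range.

ROBOT

A 6-joint arm with a two-finger parallel gripper is mounted at the origin on the work surface. World frame = base frame: x ahead of the robot, y to its left, z up, the work surface at z = 0. Lengths are in m, angles in rad, forces in N, time in s.
With the tool pointing down it reaches from about 0.25 to 0.8 m from the base axis. Payload 3.9 kg.
Tool frame: the origin (TCP) lies midway between the tips of the shut fingers; the grasp point (between the pads) lies 19 mm behind it (tcp_to_grasp is the y of the grasp point in the tool frame, in m); y points along the fingers, x is the direction in which the jaws open and shut, and the axes are right-handed (so a half turn about y gives the same grasp; the last joint's range is limited). The gripper opens to 85 mm and grips with 20 to 120 N. Pads are 22 mm wide; open, the fingers measure 114 mm over their backs; the gripper's body (76 mm by 85 mm) begins 54 mm behind the grasp point. The pads swing forward as they close: fully open they stand 13 mm farther back than shut.
Start: joints at [1.222, 0.26, -0.138, 1.173, 0, 1.571], TCP at [0.179, 0.493, 0.231] pointing down, gripper open.
Joint ranges: [-2.78, 2.78], [-0.83, 1.72], [-1.28, 1.37], [-1.9, 2.12], [-1.57, 1.48], [-3.14, 3.14]. Speed limits (rad/s): [2.57, 2.57, 3.14, 3.14, 3.14, 3.14].

INTERFACE

Orientations are given as a unit quaternion [x, y, z, w].
In Python, from station import * gives the robot as it stands.
- The arm moves only by the tool jog_arm, never from a script. Its argument "plan" is text: rows parted by semicolons, each of 4 numbers parted by spaces: the shift along the world's x, y, z in mm, then the turn about the world's z in rad. In form: tx ty tz spin; .... A call has 1 to 20 rows; each row shifts and turns the commanded pose from where the row before left it; what a row does not reach is not made up. A row lasts 1/8 s, in which the tool goes at most 62.5 mm and 10.7 degrees, less where a joint would pass 70% of its speed; a pose out of reach is approached as far as the arm can. A call with a gripper value outside its range is refused whole. "claw" is the closure, from -1 (fully open) to 1 (shut), set as the call begins (left out, the last holds). The fingers move at their own pace and stop on an object; "squeeze" is the grip in N (left out, the last holds). Time passes only in rows, so rows that do not move let the fingers close. It gives the time, the measured TCP pose, the force and the opening at its end, in the units of the state.
- read_state(): the state, without advancing time (a new reading comes with each control period).
- get_image(name): name is "side" or "top"; returns a dict with "color" (400x640x3 uint8, red, green, blue), "vfov" (degrees; the focal length in pixels is half the picture's height over the tangent of half this angle, whatever the lens; pixels are square), "cx", "cy" (the principal point, pixels), "distortion" ([k1, k2, p1, p2, k3] as OpenCV has them; the pictures are not rectified), "rvec" (rotation vector, rad) and "tvec" (3), from world to camera coordinates, as OpenCV has them. Camera axes: x right, y down, z forward; pixel columns grow to the right and rows downward; lengths in m; the calibration is good to about 2 mm. A picture is of the moment at which its call begins. There is no depth.
- finish_job(): hands the job in, once; it reports no verdict.
The state is a dict: "t": time; "qpos": joint angles; "joint_velocities": joint speeds; "joint_torque": joint torques, N m; "tool_pos": TCP position; "tool_rot": TCP orientation; "wrist_force": force on the tool from outside, world axes, zero at the start; "moment": the same for the moment, N m; "finger_gap": opening from 0.0 (shut) to 1.0 (fully open).
Only numpy, scipy, OpenCV 4.12 (cv2) and the standard library are available. Lean on these libraries where they do the work, as an engineer would, in place of code of your own. Each camera call takes 0.05 s, during which the arm holds its last target.

## Working session

There is one attempt and no reset: what is moved stays moved. The work goes in short steps, Python scripts to look and compute and a tool call to move; the robot and the scene stay as the last step left them, time stands still between calls to the robot, and variables do not carry over. Pictures are saved under pics/ and viewed, and the job is handed in when it is done.

Besides the shell and the picture viewer there is one more tool, called as name(argument=value, ...), one argument or row to a line, values as JSON. jog_arm: Moves the arm, as the interface text tells. Its arguments: {"type":"object","properties":{"plan":{"type":"string"},"claw":{"type":"number"},"squeeze":{"type":"number"}},"required":["plan"]}

```bash
mkdir -p pics; ls
python3 - <<'E'
from station import *
import cv2,numpy as np
print(read_state())
for n in("side","top"):
    d=get_image(n); cv2.imwrite(f"pics/{n}0.png",d["color"][:,:,::-1])
    print(n,{k:v for k,v in d.items() if k!="color"})
E
```

```text
pics
{'t': 0.0, 'qpos': array([ 1.22202338e+00,  2.60695701e-01, -1.39378424e-01,  1.17269642e+00,
        2.54567169e-05,  1.57075717e+00]), 'joint_velocities': array([-0.00174058, -0.00033567,  0.00087183, -0.00150238, -0.00044595,
        0.00139817]), 'joint_torque': array([ 1.39158501e-04, -4.05674815e+01,  2.53924441e+01,  1.85936963e-02,
       -7.29540443e-05,  3.35929215e-06]), 'tool_pos': array([0.17917479, 0.49275155, 0.23045524]), 'tool_rot': array([ 0.57955339,  0.40509888, -0.40625262, -0.57876729]), 'wrist_force': array([ 0.51573463, -0.00106822, -0.29433743]), 'moment': array([-0.00242553,  0.02684004, -0.0119368 ]), 'finger_gap': 1.0010281270707264}
side {'vfov': 57.80996056328168, 'cx': 320.3304584985662, 'cy': 198.32634376302252, 'distortion': array([-0.07514744,  0.        ,  0.        ,  0.        ,  0.        ]), 'rvec': array([ 2.30650795, -0.47377908,  0.19579786]), 'tvec': array([-0.43757668,  0.28008647,  1.07038723])}
top {'vfov': 45.292463595077294, 'cx': 323.59815350892745, 'cy': 201.35730645719386, 'distortion': array([-0.14548131,  0.        ,  0.        ,  0.        ,  0.        ]), 'rvec': array([ 2.14921285, -2.14957239,  0.13619364]), 'tvec': array([0.06757814, 0.53066417, 1.53847518])}
```

View pics/side0.png

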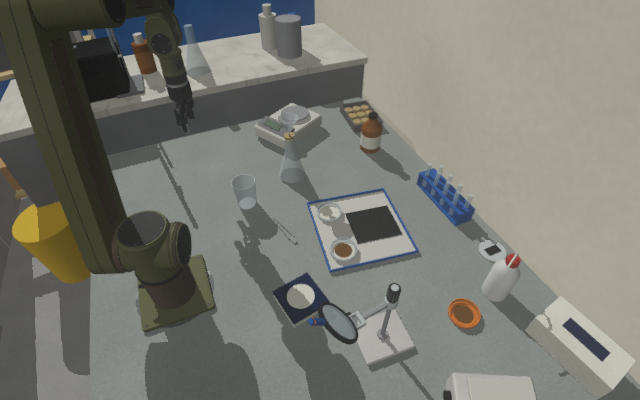

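View pics/top0.png

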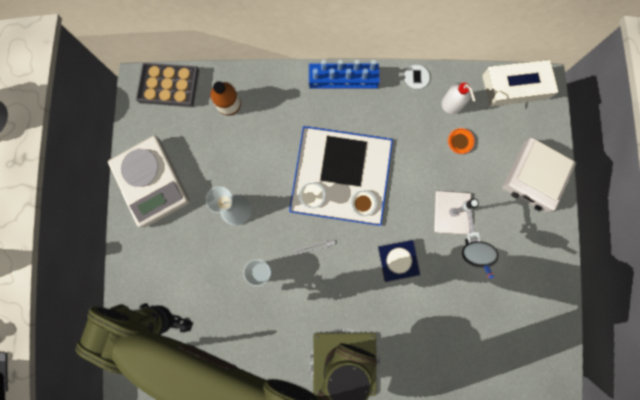

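```bash
cat > h.py <<'E'
from station import *
import cv2,numpy as np
def K(d):
    f=d["color"].shape[0]/2/np.tan(np.radians(d["vfov"])/2)
    return np.array([[f,0,d["cx"]],[0,f,d["cy"]],[0,0,1.]])
def ray(d,p):
    u=cv2.undistortPoints(np.array([[p]],float),K(d),d["distortion"])[0,0]
    R=cv2.Rodrigues(d["rvec"])[0]; c=-R.T@d["tvec"]; v=R.T@np.array([u[0],u[1],1]); return c,v/np.linalg.norm(v)
def onz(d,p,z):
    c,v=ray(d,p); return c+v*(z-c[2])/v[2]
def tri(d1,p1,d2,p2):
    c1,v1=ray(d1,p1);c2,v2=ray(d2,p2)
    A=np.stack([v1,-v2],1); s=np.linalg.lstsq(A,c2-c1,rcond=None)[0]
    a=c1+s[0]*v1;b=c2+s[1]*v2; return (a+b)/2,np.linalg.norm(a-b)
def proj(d,P):
    return cv2.projectPoints(np.array(P,float).reshape(-1,3),d["rvec"],d["tvec"],K(d),d["distortion"])[0][:,0]
def crop(d,x0,y0,w,h,s,fn):
    c=d["color"][y0:y0+h,x0:x0+w,::-1]; cv2.imwrite(fn,cv2.resize(c,None,fx=s,fy=s,interpolation=cv2.INTER_CUBIC))
def blob(m,lo=20):
    n,l,st,ce=cv2.connectedComponentsWithStats(m.astype(np.uint8)); return [(st[i].tolist(),ce[i].round(1).tolist()) for i in range(1,n) if st[i,4]>=lo]
E
python3 - <<'E'
from h import *
s=get_image("side");t=get_image("top")
np.savez("im0.npz",s=s["color"],t=t["color"])
crop(s,260,180,200,190,4,"pics/s1.png"); crop(s,260,250,160,120,5,"pics/s2.png")
crop(t,280,120,120,110,5,"pics/t1.png"); crop(t,420,120,120,170,3,"pics/t2.png")
E
```

```text
(no output)
```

View pics/s2.png

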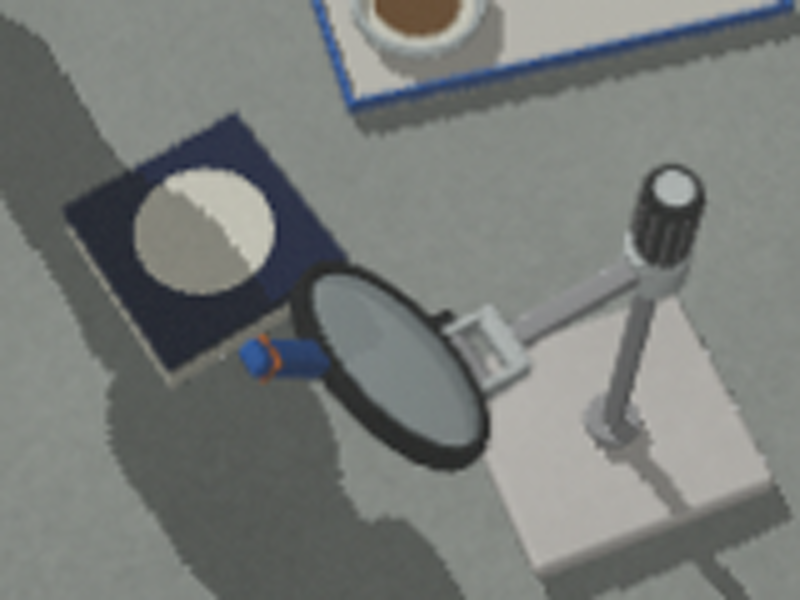

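View pics/t1.png

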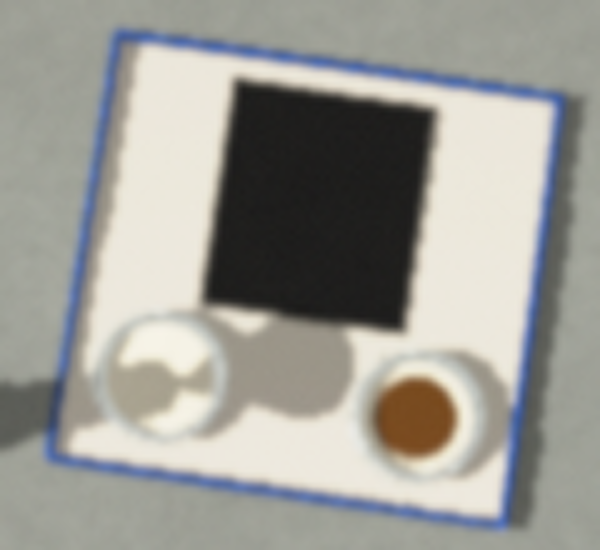

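View pics/t2.png

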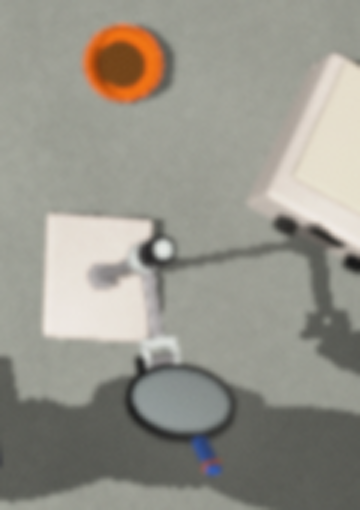

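Run:
```python
from h import *
s=get_image("side");t=get_image("top")
for n,d in(("s",s),("t",t)):
    print(n,"cam",(-cv2.Rodrigues(d["rvec"])[0].T@d["tvec"]).round(3))
# pad
for n,d,roi in(("t",t,(310,125,380,200)),("s",s,(330,195,410,250))):
    g=d["color"].max(2)<60; m=np.zeros_like(g);x0,y0,x1,y1=roi;m[y0:y1,x0:x1]=g[y0:y1,x0:x1]
    c=max(cv2.findContours(m.astype(np.uint8),cv2.RETR_EXTERNAL,cv2.CHAIN_APPROX_NONE)[0],key=cv2.contourArea)
    W=np.array([onz(d,p[0],.007)[:2] for p in c]);
    r=cv2.minAreaRect((W*1000).astype(np.float32));print("pad",n,r); print(cv2.boxPoints(r).round(1).tolist())
# brown
for n,d,roi in(("t",t,(345,185,390,225)),("s",s,(325,235,365,265))):
    hsv=cv2.cvtColor(d["color"],cv2.COLOR_RGB2HSV);g=(hsv[...,1]>110)&(hsv[...,0]<25);m=np.zeros_like(g);x0,y0,x1,y1=roi;m[y0:y1,x0:x1]=g[y0:y1,x0:x1]
    for b in blob(m): print("brown",n,b,onz(d,b[1],.008).round(4))
# dish rim visible outlines top
hsv=cv2.cvtColor(t["color"],cv2.COLOR_RGB2HSV)
o=np.array([280,120])
print("dish brown rim top",onz(t,np.array([423,415])/5+o,.018).round(4),"blank",onz(t,np.array([162,375])/5+o,.018).round(4))
o=np.array([420,120])
for p in[(48,213),(43,336),(155,220)]: print("foot t",onz(t,np.array(p)/3+o,.016).round(4))
o=np.array([260,250])
for p in[(677,293),(775,480),(543,572),(485,455)]: print("foot s",onz(s,np.array(p)/5+o,.016).round(4))
print("postbase s",onz(s,np.array([615,425])/5+o,.018).round(4))
kt=tri(s,np.array([675,187])/5+o,t,np.array([162,250])/3+[420,120]);print("knobtop",kt)
print("handle tip",tri(s,np.array([254,358])/5+o,t,np.array([212,470])/3+[420,120]))
print("hinge",tri(s,np.array([488,350])/5+o,t,np.array([160,355])/3+[420,120]))
o=np.array([280,120])
for p in[(118,32),(565,97),(512,523),(50,460)]: print("tray lip",onz(t,np.array(p)/5+o,.014).round(4))
```

```text
s cam [ 0.181 -0.696  0.948]
t cam [0.322 0.057 1.596]
pad t ((673.0366821289062, 1.0271072387695312), (131.2660369873047, 152.31088256835938), 81.32760620117188)
[[587.9000244140625, -52.400001525878906], [738.4000244140625, -75.30000305175781], [758.2000122070312, 54.400001525878906], [607.5999755859375, 77.4000015258789]]
pad s ((674.2655029296875, 3.5945358276367188), (135.5513916015625, 156.1121063232422), 81.26904296875)
[[586.7999877929688, -51.5], [741.0999755859375, -75.19999694824219], [761.7000122070312, 58.70000076293945], [607.4000244140625, 82.4000015258789]]
brown t ([355, 196, 16, 15, 185], [362.6, 203.1]) [ 0.5284 -0.0627  0.008 ]
brown s ([335, 244, 16, 12, 153], [342.7, 249.6]) [ 0.5293 -0.0599  0.008 ]
dish brown rim top [ 0.5274 -0.0686  0.018 ] blank [0.5544 0.1049 0.018 ]
foot t [ 0.5682 -0.3097  0.016 ]
foot t [ 0.4304 -0.3     0.016 ]
foot t [ 0.5603 -0.4319  0.016 ]
foot s [ 0.5726 -0.3135  0.016 ]
foot s [ 0.5634 -0.4286  0.016 ]
foot s [ 0.4287 -0.4215  0.016 ]
foot s [ 0.4299 -0.3545  0.016 ]
postbase s [ 0.5007 -0.3683  0.018 ]
knobtop (array([ 0.49737969, -0.36515486,  0.25275254]), np.float64(0.0038046330571442737))
handle tip (array([ 0.28916112, -0.38932319,  0.30120064]), np.float64(0.002340900380880951))
hinge (array([ 0.40170256, -0.37704911,  0.19677041]), np.float64(0.006504614428842259))
tray lip [0.7919 0.136  0.014 ]
tray lip [ 0.7462 -0.1685  0.014 ]
tray lip [ 0.4558 -0.1272  0.014 ]
tray lip [0.498  0.1793 0.014 ]
```

View pics/s1.png

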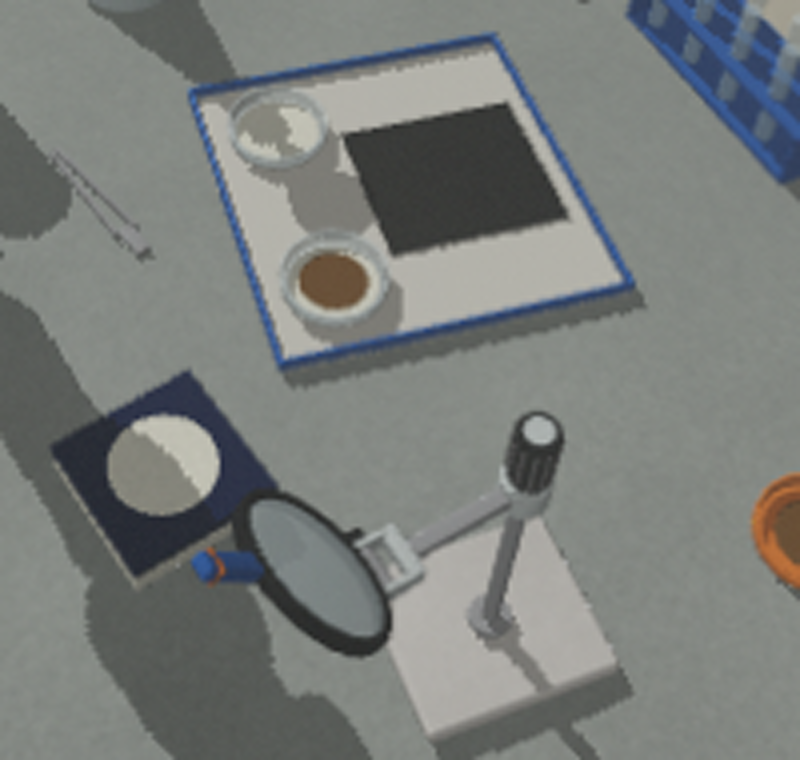

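Run:
```python
from h import *
import station; print([n for n in dir(station) if not n.startswith('_')])
from scipy.spatial.transform import Rotation as R
st=read_state(); M=R.from_quat(st["tool_rot"]).as_matrix(); print(M.round(3))
print(np.degrees(np.arctan2(M[1,0],M[0,0])))
t=get_image("top")
for n,p,z in(("flask",(222,203),.2),("beaker",(258,271),.1),("bottle",(465,90),.15),("box",(400,261),.03)): print(n,onz(t,p,z).round(3))
```

```text
['Unreachable', 'finish_job', 'get_image', 'read_state', 'tcp_to_grasp']
[[ 0.342 -0.    -0.94 ]
 [ 0.94  -0.001  0.342]
 [-0.001 -1.    -0.   ]]
70.01640992936447
flask [0.504 0.367 0.2  ]
beaker [0.304 0.271 0.1  ]
bottle [ 0.875 -0.386  0.15 ]
box [ 0.335 -0.181  0.03 ]
```

jog_arm(
  plan="0 0 62 0;0 0 62 0;20 -54 62 -0.17;20 -54 0 -0.17;20 -54 0 -0.17;20 -54 0 -0.17;20 -54 0 -0.17;20 -54 0 -0.17;20 -54 0 -0.17;20 -54 0 -0.03;20 -54 0 0;20 -54 0 0;20 -54 0 0;20 -54 0 0;20 -54 0 0;20 -54 0 0;20 -54 0 0;10 -25 0 0;9 -24 0 0;0 0 0 0",
  claw=-1,
)

```text
t: 2.85
tool_pos: [0.4936, -0.353, 0.3997]
tool_rot: [-0.707, 0.0, 0.001, 0.707]
wrist_force: [-1.0, 1.3, -0.6]
finger_gap: 0.997
```

```bash
cat > st.py <<'E'
from h import *
from scipy.spatial.transform import Rotation as R
def S():
    st=read_state();M=R.from_quat(st["tool_rot"]).as_matrix()
    print(round(st["t"],2),"pos",st["tool_pos"].round(4),"jaw",np.degrees(np.arctan2(M[1,0],M[0,0])).round(2),"dn",M[:,1].round(3),"F",st["wrist_force"].round(2),"gap",round(st["finger_gap"],3),"q",st["qpos"].round(2))
S()
E
python3 - <<'E'
from st import *
s=get_image("side");t=get_image("top");S()
crop(s,300,150,200,200,3,"pics/s3.png"); crop(t,400,120,160,180,3,"pics/t3.png")
E
```

```text
2.85 pos [ 0.4936 -0.353   0.3997] jaw 0.02 dn [-0.001  0.001 -1.   ] F [-0.98  1.33 -0.59] gap 0.997 q [-0.62  0.42  0.54  1.69 -0.    0.95]
2.95 pos [ 0.493  -0.3511  0.4008] jaw 0.11 dn [-0.001  0.001 -1.   ] F [-0.2   0.53 -0.27] gap 1.004 q [-0.62  0.42  0.53  1.69  0.    0.95]
```

View pics/s3.png

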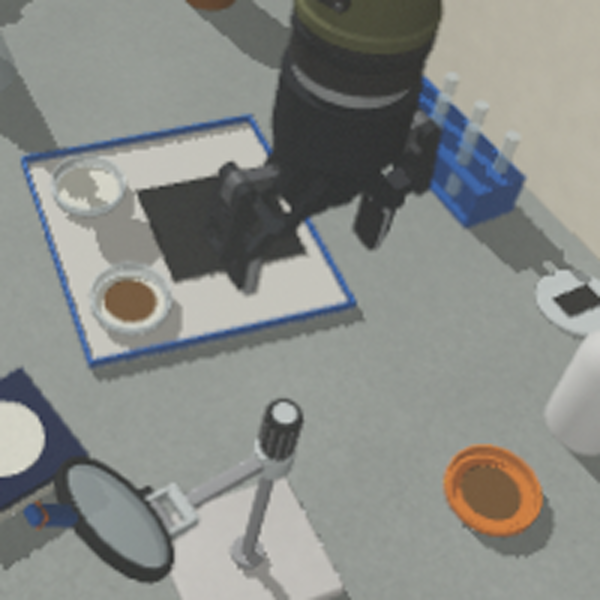

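View pics/t3.png

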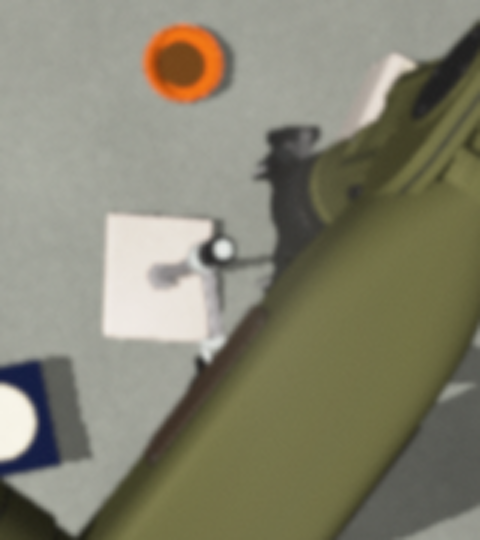

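Run:
```python
from st import *
s=get_image("side");t=get_image("top");S()
P=[[.493,-.351,.4],[.493,-.351,.413],[.4976,-.3655,.25]]
print(proj(s,P),proj(t,P))
```

```text
2.95 pos [ 0.493  -0.3511  0.4008] jaw 0.11 dn [-0.001  0.001 -1.   ] F [-0.2   0.53 -0.27] gap 1.004 q [-0.62  0.42  0.53  1.69  0.    0.95]
3.05 pos [ 0.4929 -0.3506  0.4016] jaw 0.15 dn [ 0.  0. -1.] F [-0.98  0.72 -0.07] gap 0.997 q [-0.62  0.42  0.53  1.69  0.    0.95]
[[399.31371645 241.550974  ]
 [400.35055304 237.26390258]
 [394.12433179 288.2800536 ]] [[486.21859484 196.94065492]
 [487.87933349 196.21284804]
 [474.08964699 202.76995077]]
```

jog_arm(
  plan="5 -15 -40 0;0 0 -50 0;0 0 -40 0;0 0 -20 0;0 0 0 0;0 0 0 0",
)

```text
t: 3.8
tool_pos: [0.4987, -0.3663, 0.2527]
tool_rot: [0.708, 0.002, -0.0, -0.707]
wrist_force: [-0.1, 0.5, 0.3]
finger_gap: 0.999
```

Run:
```python
from st import *
s=get_image("side");t=get_image("top");S()
crop(s,320,210,140,150,4,"pics/s4.png"); crop(t,400,120,160,180,3,"pics/t4.png")
```

```text
3.8 pos [ 0.4987 -0.3663  0.2527] jaw 0.15 dn [ 0.002 -0.001 -1.   ] F [-0.08  0.46  0.26] gap 0.999 q [-0.63  0.42  0.15  1.3   0.    0.93]
3.9 pos [ 0.499  -0.3668  0.253 ] jaw 0.14 dn [ 0.003 -0.002 -1.   ] F [-0.69  0.29 -0.34] gap 1.0 q [-0.63  0.42  0.15  1.3   0.    0.93]
```

View pics/s4.png

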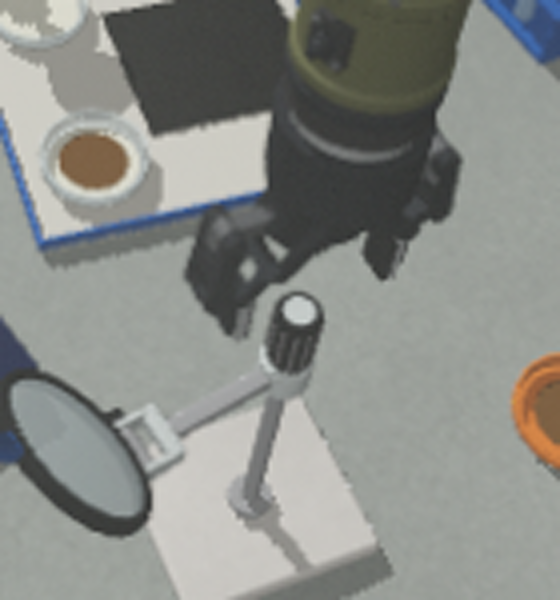

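jog_arm(
  plan="-1 1 -25 0;0 0 -18 0;0 0 0 0;0 0 0 0",
)

```text
t: 4.4
tool_pos: [0.4979, -0.366, 0.2095]
tool_rot: [0.708, 0.001, -0.0, -0.707]
wrist_force: [0.9, -0.5, 0.4]
finger_gap: 1.004
```

jog_arm(
  plan="0 0 0 0;0 0 0 0;0 0 0 0;0 0 0 0;0 0 0 0;0 0 0 0;0 0 0 0;0 0 0 0",
  claw=1,
  squeeze=90,
)

```text
t: 5.4
tool_pos: [0.4979, -0.3657, 0.2087]
tool_rot: [0.707, 0.001, -0.0, -0.707]
wrist_force: [2.7, 0.2, 4.3]
finger_gap: 0.31
```

Run:
```python
from st import *
s=get_image("side")
crop(s,320,210,140,150,4,"pics/s5.png")
```

```text
5.4 pos [ 0.4979 -0.3657  0.2087] jaw 0.13 dn [ 0.002 -0.001 -1.   ] F [2.7  0.17 4.28] gap 0.31 q [-0.63  0.43  0.06  1.2   0.    0.93]
```

View pics/s5.png

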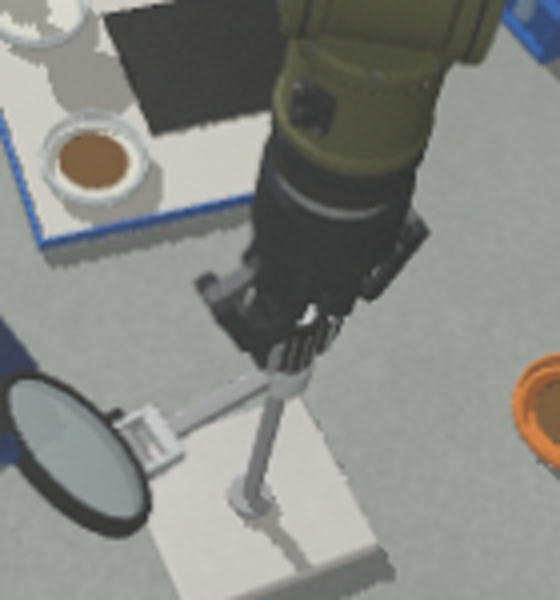

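jog_arm(
  plan="0 0 5 0;0 0 10 0;0 0 15 0;0 0 15 0;0 0 15 0;0 0 15 0;0 0 0 0;0 0 0 0;0 0 0 0",
)

```text
t: 6.58
tool_pos: [0.4968, -0.3652, 0.2823]
tool_rot: [-0.707, -0.0, 0.001, 0.707]
wrist_force: [-0.1, -0.2, -8.2]
finger_gap: 0.308
```

Run:
```python
from st import *
s=get_image("side")
crop(s,300,180,160,180,4,"pics/s6.png")
```

```text
6.58 pos [ 0.4968 -0.3652  0.2823] jaw 0.12 dn [-0.001  0.001 -1.   ] F [-0.11 -0.23 -8.24] gap 0.308 q [-0.63  0.41  0.22  1.38 -0.    0.93]
```

View pics/s6.png

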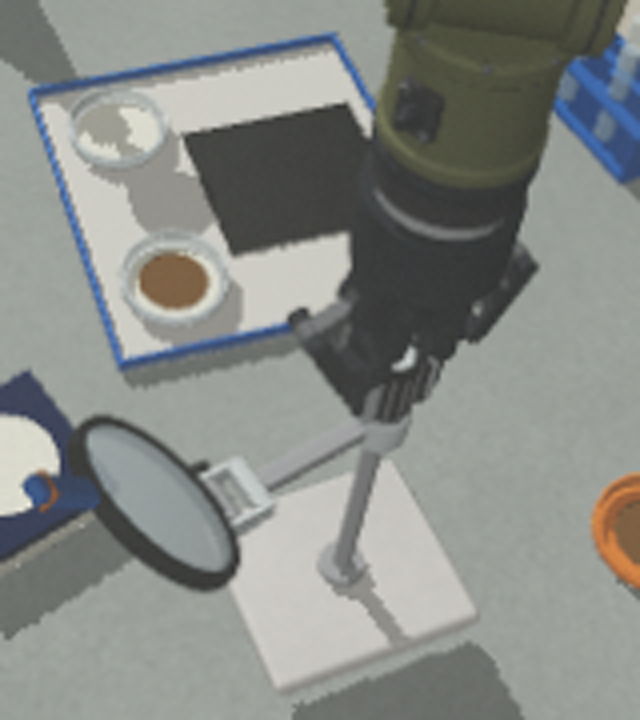

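jog_arm(
  plan="7 14 5 0;13 27 0 0;13 27 0 0;13 27 0 0;13 27 0 -0.02;13 27 0 -0.02;13 27 0 -0.02;13 27 0 -0.023;13 27 0 0;13 27 0 0;13 27 0 0;13 27 0 0;13 27 0 0;7 14 0 0;4 9 0 0;3 7 0 0;0 0 0 0;0 0 0 0;0 0 0 0",
)

```text
t: 9.0
tool_pos: [0.674, 0.0018, 0.2882]
tool_rot: [0.707, -0.029, 0.029, -0.706]
wrist_force: [-0.6, -0.7, -8.3]
finger_gap: 0.306
```

Run:
```python
from st import *
s=get_image("side");t=get_image("top")
crop(s,250,120,200,180,4,"pics/s7.png");crop(t,260,100,180,150,4,"pics/t7.png")
```

```text
9.0 pos [0.674  0.0018 0.2882] jaw -4.7 dn [-0. -0. -1.] F [-0.61 -0.69 -8.3 ] gap 0.306 q [ 0.    0.52  0.42  1.47 -0.    1.66]
```

View pics/s7.png

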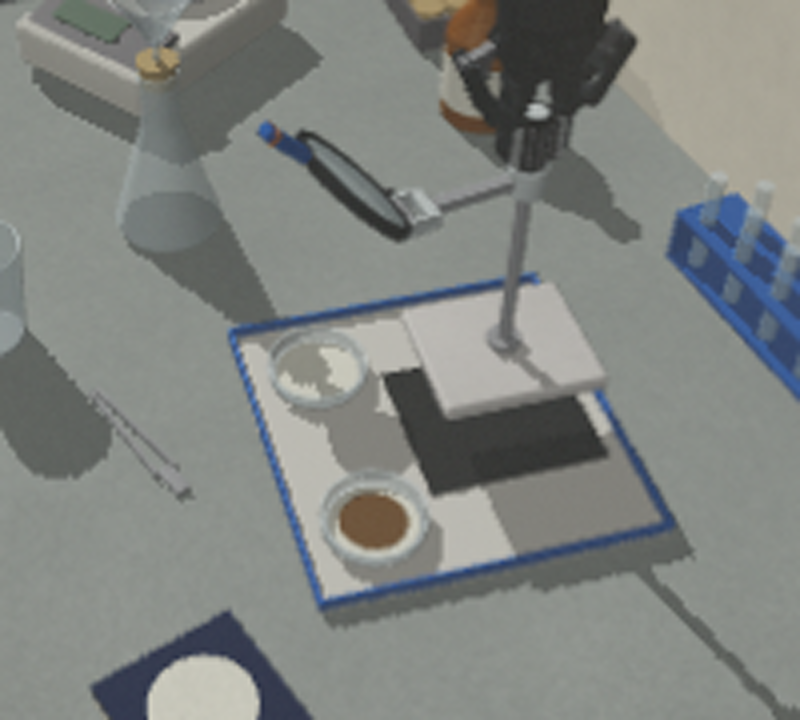

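View pics/t7.png

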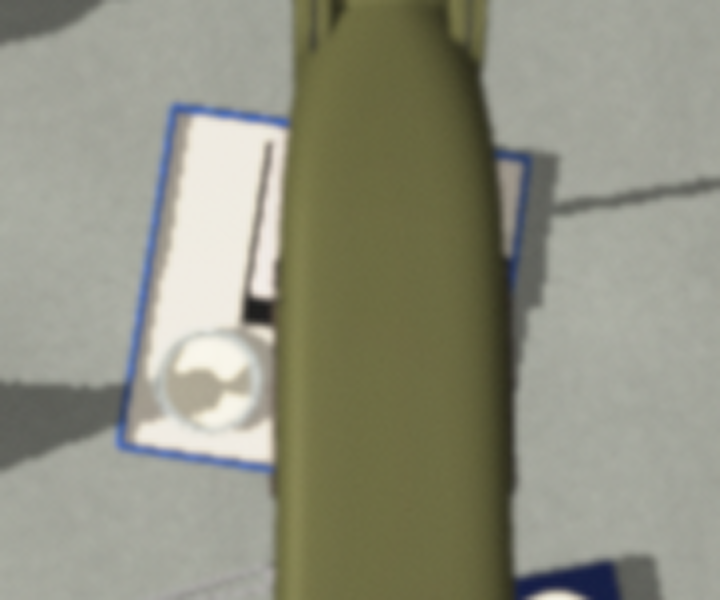

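Run:
```python
from h import *
s=get_image("side");o=np.array([250,120])
# predicted corners at level
yaw=np.radians(-8.65);c=np.array([.674,.0018]);
Rm=np.array([[np.cos(yaw),-np.sin(yaw)],[np.sin(yaw),np.cos(yaw)]])
C=[(70,60),(70,-60),(-70,-60),(-70,60)]
P=[list(c+Rm@np.array(q)/1e3)+[.0955] for q in C]
print((proj(s,P)-o).round(1)*4)
for p in[(555,283),(607,376),(447,411),(402,309)]: print(onz(s,np.array(p)/4+o,.0955).round(4))
print(np.array(P).round(4))
print("postbase",(proj(s,[[.674,.0018,.0955],[.674,.0018,.2795]])-o)*4)
```

```text
[[552.4 280. ]
 [608.8 378.4]
 [444.4 411.2]
 [398.  308.4]]
[0.7522 0.0462 0.0955]
[ 0.7343 -0.0654  0.0955]
[ 0.5977 -0.0475  0.0955]
[0.6167 0.0697 0.0955]
[[ 0.7522  0.0506  0.0955]
 [ 0.7342 -0.068   0.0955]
 [ 0.5958 -0.047   0.0955]
 [ 0.6138  0.0716  0.0955]]
postbase [[500.97815993 342.56153781]
 [526.68156103 167.68336398]]
```

jog_arm(
  plan="0 1 -10 0;0 1 -15 0;0 0 -15 0;0 0 -15 0;0 0 -6 0;0 0 0 0;0 0 0 0;0 0 0 0",
)

```text
t: 10.15
tool_pos: [0.6747, 0.0045, 0.228]
tool_rot: [-0.707, 0.028, -0.029, 0.707]
wrist_force: [0.2, -0.2, -9.4]
finger_gap: 0.308
```

Run:
```python
from st import *
s=get_image("side")
crop(s,310,170,120,90,6,"pics/s8.png")
```

```text
10.15 pos [0.6747 0.0045 0.228 ] jaw -4.64 dn [ 0.002 -0.    -1.   ] F [ 0.21 -0.22 -9.43] gap 0.308 q [ 0.01  0.53  0.27  1.31 -0.    1.66]
```

View pics/s8.png

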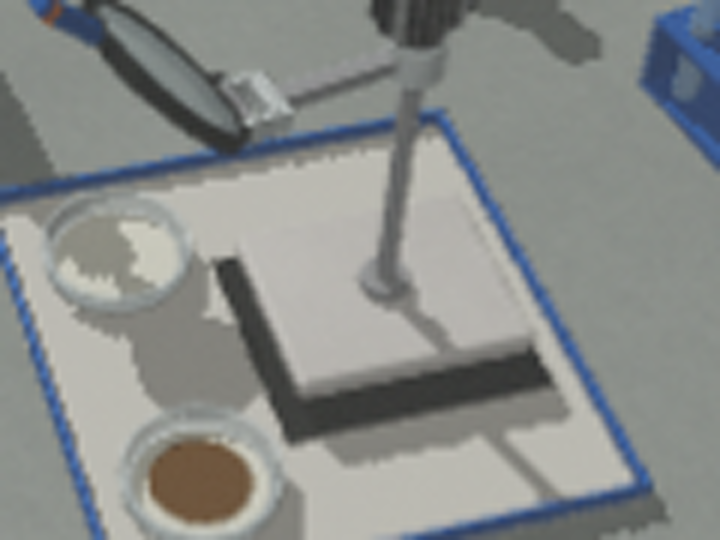

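Run:
```python
from h import *
s=get_image("side");o=np.array([310,170])
f={k:onz(s,np.array(p)/6+o,z)[:2]*1000 for k,p,z in[("fFR",(299,387),.0353),("fRR",(533,331),.0353),("fFL",(238,238),.0353),("uFR",(302,401),.0193),("uRR",(533,347),.0193),("pFR",(290,442),.007),("pFL",(215,260),.007),("pRR",(553,384),.007)]}
for k in f: print(k,f[k].round(1))
def rep(a,b,c,n):
    x=f[b]-f[a];y=f[c]-f[a] if c else None
    print(n,np.linalg.norm(x),np.degrees(np.arctan2(x[1],x[0])), None if y is None else (np.linalg.norm(y),np.degrees(np.arctan2(-y[0],y[1])),(f[b]+f[c])/2))
rep("fFR","fRR","fFL","foot");rep("pFR","pRR","pFL","pad");rep("uFR","uRR",None,"u")
```

```text
fFR [597.4 -44.9]
fRR [736.6 -60.9]
fFL [617.   69.2]
uFR [601.6 -43. ]
uRR [740.  -60.1]
pFR [587.6 -57.6]
pFL [609.9  82.1]
pRR [743.1 -79.9]
foot 140.17635568363863 -6.5827049766140355 (np.float64(115.73686460551728), np.float64(-9.746264064587752), array([676.80477728,   4.1276889 ]))
pad 157.0897156140107 -8.160498448709426 (np.float64(141.4902061224717), np.float64(-9.075408312305749), array([676.46624557,   1.08351419]))
u 139.45145697776545 -7.046082310065239 None
```

jog_arm(
  plan="-1 -1 -3 -0.005;0 -1 -3 0;0 0 -2 0;0 0 -1.5 0;0 0 0 0;0 0 0 0;0 0 0 0",
)

```text
t: 11.12
tool_pos: [0.6733, 0.0025, 0.2177]
tool_rot: [-0.706, 0.03, -0.03, 0.706]
wrist_force: [-0.7, 0.0, -9.3]
finger_gap: 0.31
```

jog_arm(
  plan="0 0 -0.7 0;0 0 -0.7 0;0 0 0 0;0 0 0 0",
)

```text
t: 11.62
tool_pos: [0.6732, 0.0025, 0.2162]
tool_rot: [0.706, -0.03, 0.03, -0.706]
wrist_force: [-1.2, -0.2, -8.8]
finger_gap: 0.307
```

Run:
```python
from st import *
s=get_image("side")
crop(s,310,170,120,90,6,"pics/s9.png")
```

```text
11.62 pos [0.6732 0.0025 0.2162] jaw -4.93 dn [-0. -0. -1.] F [-1.23 -0.22 -8.82] gap 0.307 q [ 0.    0.53  0.24  1.29 -0.    1.66]
```

View pics/s9.png

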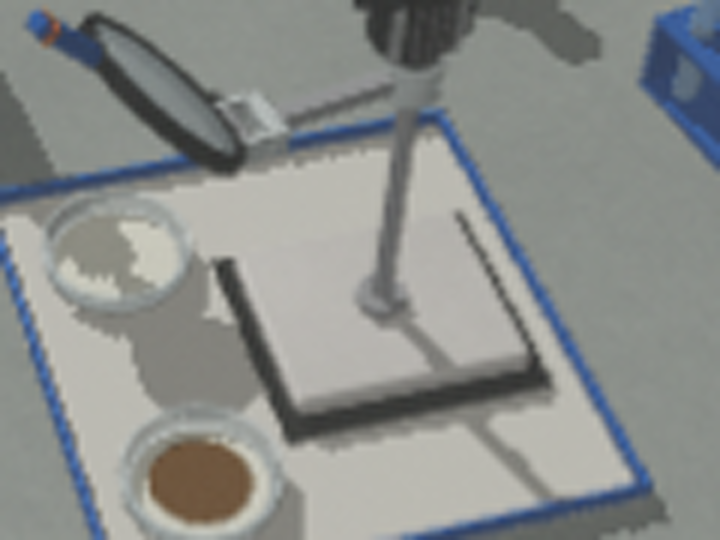

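Run:
```python
from h import *
s=get_image("side");o=np.array([310,170])
a=np.radians(-8.65);ex=np.array([np.cos(a),np.sin(a)]);ey=np.array([-ex[1],ex[0]])
f={}
for k,p,z in[("fFR",(300,404),.0235),("fRR",(528,355),.0235),("fFL",(233,252),.0235),("uFR",(300,417),.0075),("uRR",(528,369),.0075),("pFR",(290,442),.007),("pFL",(215,260),.007),("pRR",(553,384),.007),("pRL",(460,210),.007)]:
    f[k]=onz(s,np.array(p)/6+o,z)[:2]*1000; print(k,f[k].round(1),(f[k]@ex).round(1),(f[k]@ey).round(1))
P=[]
c=np.array([.6732,.0025])
for dx,dy in((-70,-60),(70,-60),(70,60),(-70,60)): P.append(list(c+(dx*ex+dy*ey)/1e3)+[.0235])
print((proj(s,P)-o)*6)
```

```text
fFR [597.7 -47.4] 598.0 43.0
fRR [731.7 -67. ] 733.4 43.8
fFL [614.9  70.1] 597.3 161.7
uFR [600.6 -44.5] 600.4 46.3
uRR [735.6 -65.1] 737.1 46.3
pFR [587.6 -57.6] 589.5 31.4
pFL [609.9  82.1] 590.6 172.9
pRR [743.1 -79.9] 746.6 32.7
pRL [765.2  60.5] 747.4 174.9
[[294.68078551 404.0142003 ]
 [530.94066703 354.53049385]
 [451.42472358 207.20993519]
 [228.45601107 250.30300442]]
```

jog_arm(
  plan="1 0 -0.4 0;0 0 -0.4 0;0 0 -0.3 0;0 0 0 0;0 0 0 0",
)

```text
t: 12.35
tool_pos: [0.6745, 0.0026, 0.2157]
tool_rot: [-0.706, 0.03, -0.031, 0.707]
wrist_force: [-0.2, 0.3, -3.3]
finger_gap: 0.304
```

jog_arm(
  plan="0 0 -0.4 0;0 0 0 0;0 0 0 0",
)

```text
t: 12.72
tool_pos: [0.6748, 0.0026, 0.2157]
tool_rot: [-0.706, 0.03, -0.031, 0.707]
wrist_force: [0.8, 1.4, 2.5]
finger_gap: 0.309
```

Seated. Release (low squeeze first, then open) and rise.

jog_arm(
  plan="0 0 0 0;0 0 0 0;0 0 0 0;0 0 0 0;0 0 0 0;0 0 0 0",
  claw=-1,
  squeeze=20,
)

```text
t: 13.48
tool_pos: [0.6742, 0.0025, 0.2147]
tool_rot: [-0.706, 0.03, -0.03, 0.706]
wrist_force: [0.4, -0.2, 1.1]
finger_gap: 0.995
```

jog_arm(
  plan="0 0 20 0;0 0 40 0;0 0 60 0;0 0 60 0;-30 0 30 0;-50 60 0 -0.15;-50 60 0 -0.15;-20 60 0 -0.15;0 60 0 -0.15;0 0 0 -0.15;0 0 0 0",
)

```text
t: 14.85
tool_pos: [0.5442, 0.2186, 0.4246]
tool_rot: [0.647, -0.286, 0.286, -0.647]
wrist_force: [0.2, -0.3, -0.4]
finger_gap: 1.003
```

Run:
```python
from st import *
s=get_image("side");t=get_image("top")
crop(s,250,120,200,180,4,"pics/s10.png");crop(t,260,100,180,150,4,"pics/t10.png")
```

```text
14.85 pos [0.5442 0.2186 0.4246] jaw -47.71 dn [-0. -0. -1.] F [ 0.23 -0.26 -0.39] gap 1.003 q [ 0.38  0.39  0.56  1.74 -0.    2.79]
```

View pics/s10.png

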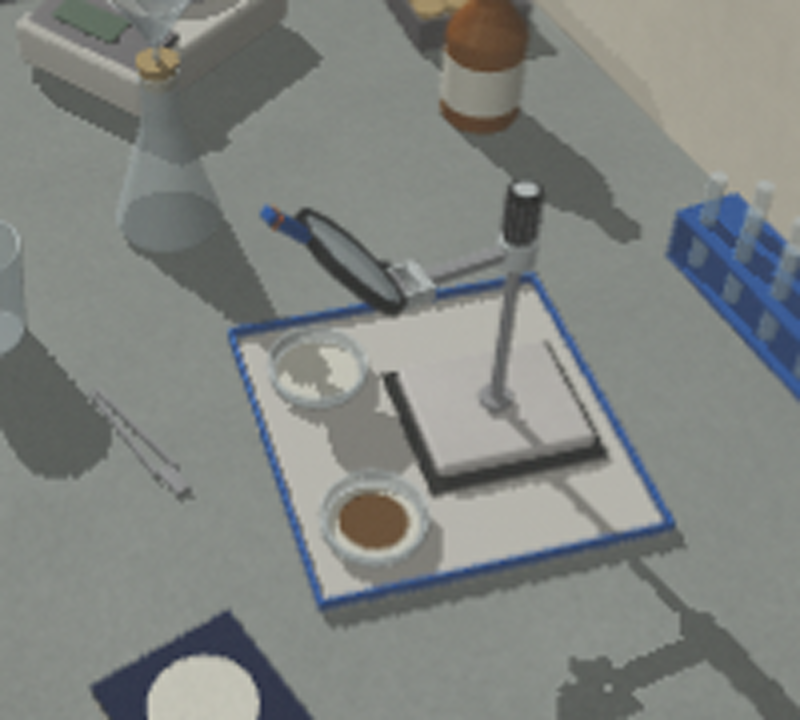

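View pics/t10.png

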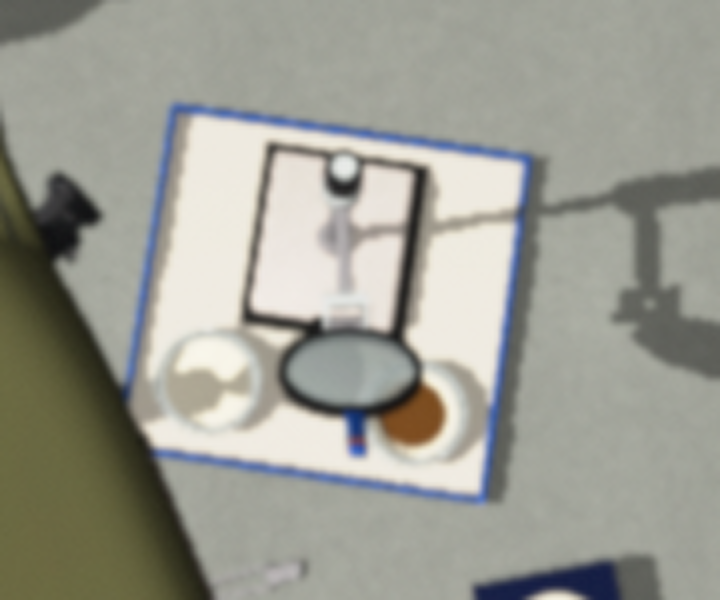

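Run:
```python
from st import *
t=get_image("top");s=get_image("side")
cv2.imwrite("pics/t11.png",cv2.resize(t["color"][130:195,315:375,::-1],None,fx=10,fy=9,interpolation=cv2.INTER_CUBIC))
a=np.radians(-8.65);ex=np.array([np.cos(a),np.sin(a)]);ey=np.array([-ex[1],ex[0]])
def samp(d,P):
    p=proj(d,P).astype(np.float32); g=cv2.cvtColor(d["color"],cv2.COLOR_RGB2GRAY).astype(np.float32)
    return cv2.remap(g,p[:,0],p[:,1],cv2.INTER_LINEAR)
c=np.array([.6740,.002])
for n,d in(("top",t),("side",s)):
  for nm,u,v in(("x",ex,ey),("y",ey,ex)):
    for off in(-45,-35,35,45):
        r=np.arange(-100,101,1.)
        P=[list(c+(q*u+off*v)/1e3)+[.007] for q in r]
        g=samp(d,P); dk=g<75
        runs=[];i=0
        while i<len(r):
            if dk[i]:
                j=i
                while j+1<len(r) and dk[j+1]: j+=1
                if j-i>=1: runs.append((r[i],r[j]))
                i=j
            i+=1
        print(n,nm,off,runs)
```

```text
14.95 pos [0.5444 0.2174 0.4248] jaw -47.8 dn [ 0. -0. -1.] F [-0.42  0.15 -0.23] gap 1.001 q [ 0.38  0.39  0.56  1.74 -0.    2.79]
top x -45 []
top x -35 []
top x 35 [(np.float64(-75.0), np.float64(-73.0))]
top x 45 [(np.float64(-75.0), np.float64(-73.0))]
top y -45 [(np.float64(-68.0), np.float64(-62.0))]
top y -35 [(np.float64(-68.0), np.float64(-62.0))]
top y 35 [(np.float64(-68.0), np.float64(-62.0))]
top y 45 [(np.float64(-68.0), np.float64(-62.0)), (np.float64(-6.0), np.float64(5.0))]
side x -45 [(np.float64(-76.0), np.float64(-70.0))]
side x -35 [(np.float64(-76.0), np.float64(-69.0))]
side x 35 [(np.float64(-76.0), np.float64(-70.0))]
side x 45 [(np.float64(-76.0), np.float64(-70.0))]
side y -45 [(np.float64(-68.0), np.float64(-55.0))]
side y -35 [(np.float64(-68.0), np.float64(-56.0))]
side y 35 [(np.float64(-68.0), np.float64(-56.0))]
side y 45 [(np.float64(-68.0), np.float64(-55.0))]
```

View pics/t11.png

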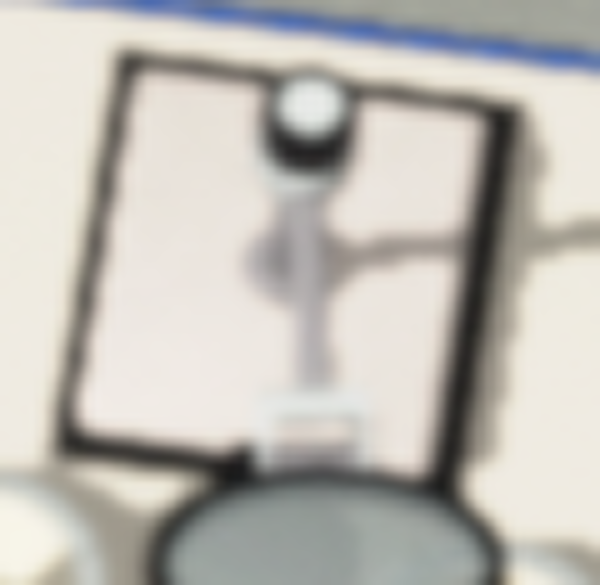

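```bash
cat > marg.py <<'E'
from st import *
t=get_image("top");s=get_image("side")
a=np.radians(-8.65);ex=np.array([np.cos(a),np.sin(a)]);ey=np.array([-ex[1],ex[0]])
c=np.array([.6740,.002])
def prof(d,u,v,off,r,z):
    P=[list(c+(q*u+off*v)/1e3)+[z] for q in r]
    p=proj(d,P).astype(np.float32); g=cv2.cvtColor(d["color"],cv2.COLOR_RGB2GRAY).astype(np.float32)
    return cv2.remap(g,p[:,0],p[:,1],cv2.INTER_LINEAR)
def edges(d,u,v,off,z,th,lo,hi):
    r=np.arange(lo,hi,.2);g=prof(d,u,v,off,r,z)
    k=np.where(np.diff((g<th).astype(int))!=0)[0]; return [(round(r[i],1),'in' if g[i+1]<th else 'out') for i in k]
for n,d in(("top",t),("side",s)):
  for nm,u,v in(("x",ex,ey),("y",ey,ex)):
    for off in(-45,-35,35,45):
      print(n,nm,off,"padz",edges(d,u,v,off,.007,120,-100,-40),edges(d,u,v,off,.007,120,40,100),"footz",edges(d,u,v,off,.023,120,-100,-40),edges(d,u,v,off,.023,120,40,100))
E
python3 marg.py
```

```text
15.05 pos [0.5446 0.217  0.4249] jaw -47.89 dn [ 0.  0. -1.] F [ 0.1  -0.84  0.39] gap 1.0 q [ 0.38  0.39  0.56  1.74 -0.    2.79]
top x -45 padz [] [] footz [] []
top x -35 padz [] [] footz [] []
top x 35 padz [] [] footz [] []
top x 45 padz [] [] footz [] []
top y -45 padz [] [] footz [] []
top y -35 padz [] [] footz [] []
top y 35 padz [] [] footz [] []
top y 45 padz [] [] footz [] []
side x -45 padz [] [] footz [] []
side x -35 padz [] [] footz [] []
side x 35 padz [] [] footz [] []
side x 45 padz [] [] footz [] []
side y -45 padz [] [] footz [] []
side y -35 padz [] [] footz [] []
side y 35 padz [] [] footz [] []
side y 45 padz [] [] footz [] []
```

```bash
sed -i 's/cv2.INTER_LINEAR)$/cv2.INTER_LINEAR).ravel()/' marg.py; python3 marg.py | sed 's/np.float64//g'
```

```text
15.15 pos [0.5446 0.217  0.4249] jaw -47.93 dn [ 0.  0. -1.] F [-0.18  0.15 -0.37] gap 1.001 q [ 0.38  0.39  0.56  1.74 -0.    2.79]
top x -45 padz [((-77.2), 'in'), ((-69.2), 'out')] [((75.2), 'in'), ((76.4), 'out'), ((99.6), 'in')] footz [((-80.0), 'in'), ((-72.0), 'out')] [((70.8), 'in'), ((72.2), 'out'), ((95.2), 'in'), ((96.6), 'out')]
top x -35 padz [((-77.4), 'in'), ((-68.6), 'out')] [((98.6), 'in')] footz [((-80.0), 'in'), ((-71.6), 'out')] [((94.2), 'in'), ((96.2), 'out')]
top x 35 padz [((-78.2), 'in'), ((-69.8), 'out')] [((98.6), 'in')] footz [((-81.0), 'in'), ((-72.6), 'out')] [((73.0), 'in'), ((73.4), 'out'), ((93.8), 'in'), ((96.8), 'out')]
top x 45 padz [((-77.8), 'in'), ((-69.6), 'out')] [((75.6), 'in'), ((76.8), 'out')] footz [((-80.6), 'in'), ((-72.6), 'out')] [((71.2), 'in'), ((72.4), 'out'), ((95.4), 'in'), ((97.0), 'out')]
top y -45 padz [((-71.4), 'in'), ((-59.6), 'out')] [((64.6), 'in'), ((65.6), 'out')] footz [((-71.0), 'in'), ((-58.8), 'out')] [((64.0), 'in'), ((65.8), 'out')]
top y -35 padz [((-72.0), 'in'), ((-59.2), 'out')] [((66.2), 'in'), ((66.6), 'out')
[... 947 characters left out ...]
((-71.4), 'out')] [((88.0), 'in'), ((96.8), 'out')]
side x 45 padz [((-79.8), 'in'), ((-66.4), 'out')] [((96.2), 'in')] footz [((-85.0), 'in'), ((-71.4), 'out')] [((88.2), 'in'), ((97.2), 'out')]
side y -45 padz [((-73.2), 'in'), ((-48.2), 'out')] [] footz [((-85.6), 'in'), ((-60.4), 'out')] []
side y -35 padz [((-74.8), 'in'), ((-48.4), 'out')] [] footz [((-86.0), 'in'), ((-60.2), 'out')] []
side y 35 padz [((-75.2), 'in'), ((-48.6), 'out')] [((57.6), 'in'), ((80.0), 'out')] footz [((-85.2), 'in'), ((-59.8), 'out')] [((57.4), 'in'), ((77.6), 'out')]
side y 45 padz [((-74.0), 'in'), ((-47.8), 'out')] [((78.4), 'in'), ((99.2), 'out')] footz [((-85.6), 'in'), ((-60.4), 'out')] [((77.8), 'in')]
```

Run:
```python
from st import *
t=get_image("top");s=get_image("side")
cv2.imwrite("pics/t12.png",cv2.resize(t["color"][183:223,343:388,::-1],None,fx=13,fy=13,interpolation=cv2.INTER_CUBIC))
cv2.imwrite("pics/s12.png",cv2.resize(s["color"][230:270,322:367,::-1],None,fx=13,fy=13,interpolation=cv2.INTER_CUBIC))
```

```text
15.25 pos [0.5446 0.2172 0.4248] jaw -47.93 dn [ 0.  0. -1.] F [ 0.17  0.05 -0.05] gap 0.999 q [0.38 0.39 0.56 1.74 0.   2.79]
```

View pics/t12.png

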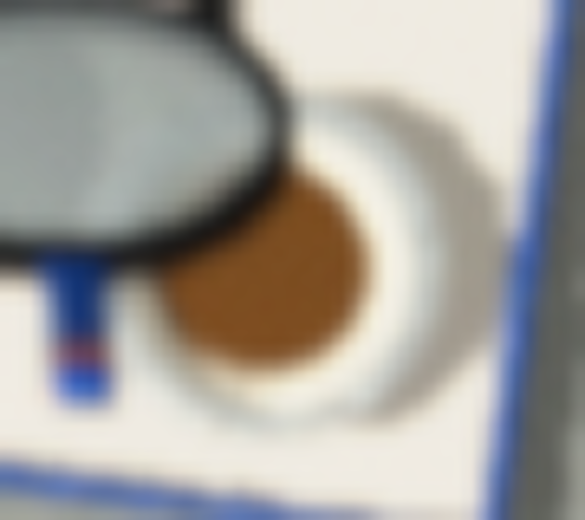

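View pics/s12.png

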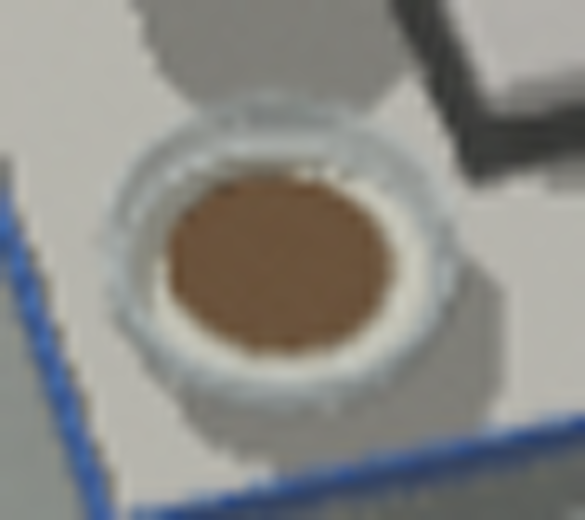

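Run:
```python
from st import *
t=get_image("top");s=get_image("side")
print("side",onz(s,(343.9,249.1),.012),"top",onz(t,(364.7,203),.012))
for c in((.5275,-.066),(.528,-.063)):
  for n,d,o,k in(("t",t,(343,183),13),("s",s,(322,230),13)):
    th=np.linspace(0,2*np.pi,60)
    pts=np.vstack([proj(d,[[c[0]+.045*np.cos(a),c[1]+.045*np.sin(a),z] for a in th]) for z in(.004,.02)])
    b=((np.array([pts.min(0),pts.max(0)])-o)*k).round(0); print(c,n,b.tolist())
```

```text
15.35 pos [0.5445 0.2174 0.4248] jaw -47.92 dn [ 0.  0. -1.] F [0.56 0.28 0.16] gap 1.002 q [0.38 0.39 0.56 1.74 0.   2.79]
side [ 0.53222143 -0.06233985  0.012     ] top [ 0.5282307  -0.06936841  0.012     ]
(0.5275, -0.066) t [[92.0, 85.0], [447.0, 440.0]]
(0.5275, -0.066) s [[92.0, 104.0], [458.0, 433.0]]
(0.528, -0.063) t [[81.0, 83.0], [436.0, 438.0]]
(0.528, -0.063) s [[89.0, 95.0], [454.0, 423.0]]
```

Run:
```python
from st import *
t=get_image("top");s=get_image("side")
cv2.imwrite("pics/t13.png",cv2.resize(t["color"][170:220,325:375,::-1],None,fx=12,fy=12,interpolation=cv2.INTER_CUBIC))
cv2.imwrite("pics/s13.png",cv2.resize(s["color"][160:205,308:378,::-1],None,fx=11,fy=11,interpolation=cv2.INTER_CUBIC))
```

```text
15.45 pos [0.5445 0.2176 0.4247] jaw -47.91 dn [ 0.  0. -1.] F [ 0.05 -0.9   0.07] gap 1.0 q [0.38 0.39 0.56 1.74 0.   2.79]
```

View pics/t13.png

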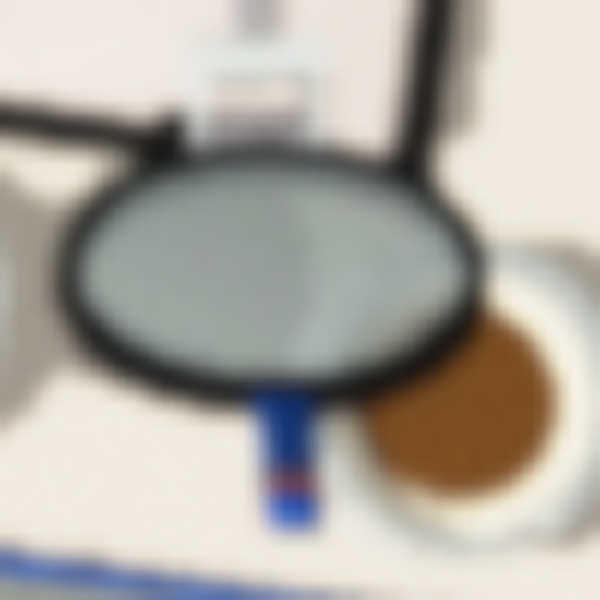

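View pics/s13.png

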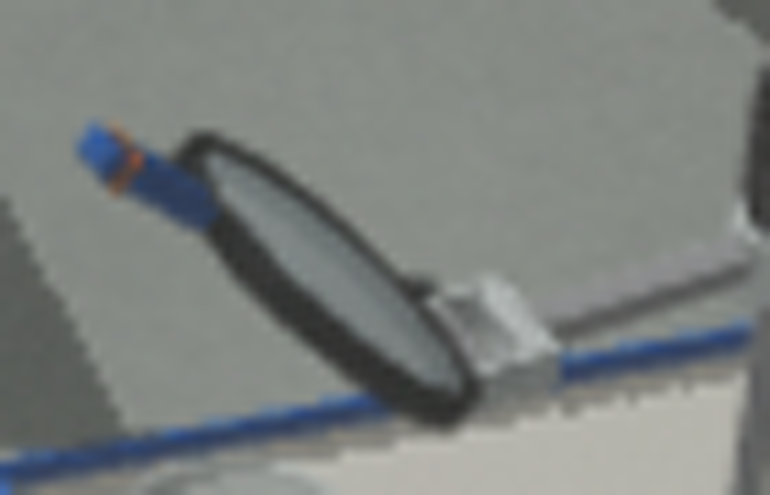

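Run:
```python
from st import *
t=get_image("top");s=get_image("side")
o=np.array([325,170]);q=np.array([308,160])
post=np.array([.6735,.0025,.0])
for n,a,b in(("tip",(294,522),(92,148)),("band",(290,485),(123,163)),("root",(283,395),(200,205)),):
    p,e=tri(t,np.array(a)/12+o,s,np.array(b)/11+q); v=p-post
    print(n,p.round(4),"err",e.round(4),"r",np.hypot(*v[:2]).round(4),"dir",(np.degrees(np.arctan2(v[1],v[0]))%360).round(2))
```

```text
15.55 pos [0.5444 0.2177 0.4247] jaw -47.9 dn [-0. -0. -1.] F [-0.67  0.93 -0.04] gap 1.0 q [0.38 0.39 0.56 1.74 0.   2.79]
tip [ 0.4619 -0.0045  0.3111] err 0.0024 r 0.2118 dir 181.9
band [ 0.4708 -0.0039  0.3028] err 0.0016 r 0.2028 dir 181.82
root [ 0.4932 -0.0032  0.2808] err 0.0004 r 0.1804 dir 181.81
```

jog_arm(
  plan="-6 -20 0 0.174;-6 -20 0 0.174;-6 -20 0 0.174;-6 -20 0 0.174;-6 -20 0 0.174;-6 -20 0 0.174;-6 -20 0 0.174;-6 -20 0 0.174;-6 -20 0 0.174;-6 -20 0 0.174;-6 -20 0 0.174;-5 -2 0 0.174;0 0 -10 0.174;0 0 -20 0.174;0 0 0 0;0 0 0 0",
)

```text
t: 17.65
tool_pos: [0.4735, -0.0041, 0.3953]
tool_rot: [0.493, 0.507, -0.507, -0.493]
wrist_force: [0.1, -0.6, -0.6]
finger_gap: 0.999
```

Run:
```python
from st import *
t=get_image("top");s=get_image("side");S()
crop(s,250,90,160,130,4,"pics/s14.png");
```

```text
17.65 pos [ 0.4735 -0.0041  0.3953] jaw 91.54 dn [ 0.001 -0.    -1.   ] F [ 0.08 -0.55 -0.62] gap 0.999 q [-0.01  0.15  0.15  1.56 -0.   -0.04]
17.75 pos [ 0.4738 -0.0041  0.3955] jaw 91.6 dn [ 0.001 -0.    -1.   ] F [0.09 0.63 0.34] gap 1.0 q [-0.01  0.15  0.15  1.56  0.   -0.04]
```

View pics/s14.png

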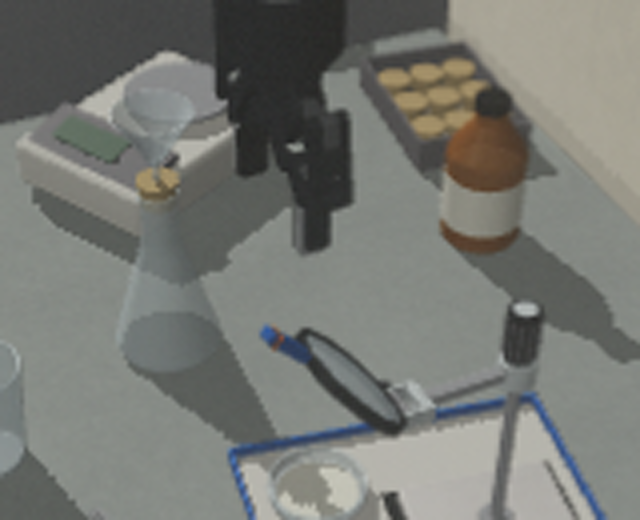

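jog_arm(
  plan="0 0 -30 0;0 0 -30 0;0 0 -25 0;0 0 -16 0;0 0 -10 0;0 0 0 0;0 0 0 0;0 0 0 0",
)

```text
t: 18.75
tool_pos: [0.474, -0.0042, 0.2845]
tool_rot: [0.493, 0.508, -0.507, -0.492]
wrist_force: [-0.1, -0.3, -0.1]
finger_gap: 1.0
```

jog_arm(
  plan="0 0 0 0;0 0 0 0;0 0 0 0;0 0 0 0;0 0 0 0",
  claw=0.5,
  squeeze=20,
)

```text
t: 19.38
tool_pos: [0.4734, -0.0042, 0.2837]
tool_rot: [-0.493, -0.507, 0.507, 0.493]
wrist_force: [0.7, 0.3, 0.4]
finger_gap: 0.252
```

Run:
```python
from st import *
s=get_image("side");S()
crop(s,290,130,100,80,8,"pics/s15.png");
```

```text
19.38 pos [ 0.4734 -0.0042  0.2837] jaw 91.67 dn [-0.  0. -1.] F [0.74 0.28 0.43] gap 0.252 q [-0.01  0.15 -0.14  1.28  0.   -0.04]
19.43 pos [ 0.4734 -0.0042  0.2837] jaw 91.67 dn [-0. -0. -1.] F [-0.24  0.49  0.  ] gap 0.251 q [-0.01  0.15 -0.14  1.28 -0.   -0.04]
```

View pics/s15.png

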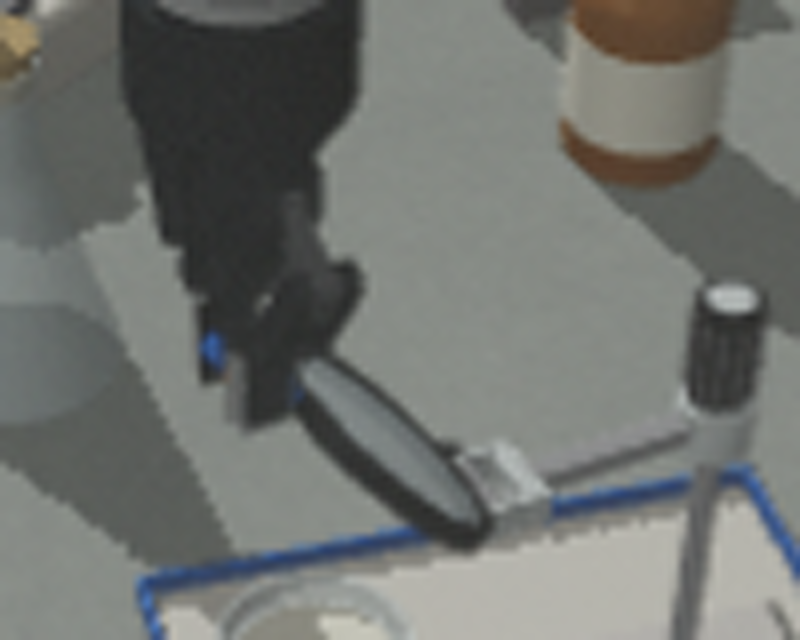

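jog_arm(
  plan="0.3 -5 0 0.025;0.3 -5 0 0.0247;1.1 -9.9 0 0.0497;1.5 -9.8 0 0.0497;2.1 -9.8 0 0.0497;2.5 -9.6 0 0.0497;3 -9.5 0 0.0497;3.5 -9.3 0 0.0497;2 -4.6 0 0.025;1.9 -4.6 0 0.0247;0 0 0 0;0 0 0 0;0 0 0 0",
)

```text
t: 21.05
tool_pos: [0.4916, -0.0811, 0.2837]
tool_rot: [-0.383, -0.595, 0.595, 0.383]
wrist_force: [0.2, -0.8, 0.7]
finger_gap: 0.249
```

Run:
```python
from st import *
s=get_image("side")
crop(s,290,150,120,110,6,"pics/s16.png");
```

```text
21.05 pos [ 0.4916 -0.0811  0.2837] jaw 114.47 dn [ 0. -0. -1.] F [ 0.15 -0.82  0.65] gap 0.249 q [-0.16  0.2  -0.09  1.29 -0.   -0.59]
```

View pics/s16.png

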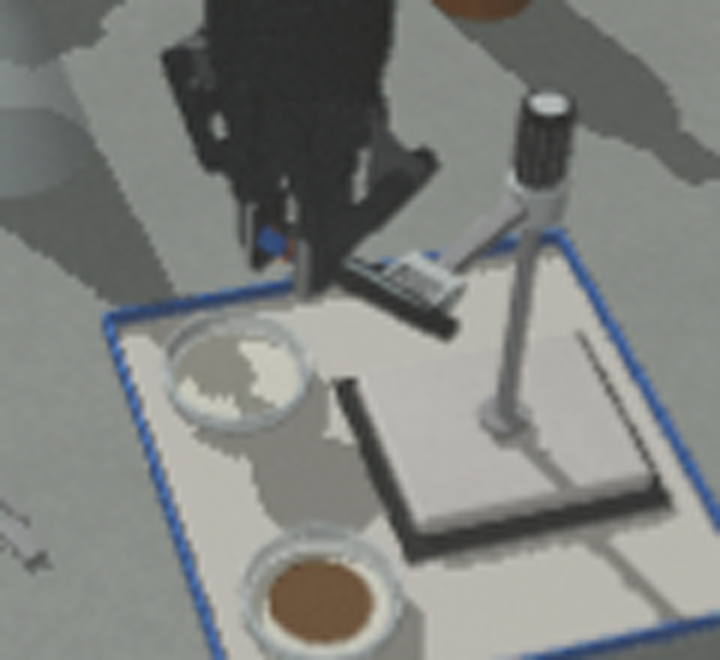

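jog_arm(
  plan="0 0 0 0;0 0 0 0;0 0 0 0;0 0 0 0",
  claw=1,
  squeeze=20,
)

```text
t: 21.6
tool_pos: [0.4915, -0.0812, 0.2837]
tool_rot: [0.383, 0.595, -0.595, -0.383]
wrist_force: [-1.3, 1.5, 0.3]
finger_gap: 0.161
```

jog_arm(
  plan="-6.7 -3.1 -7.4 0;-6 -2.8 -7.8 0;-5.6 -2.6 -8.4 0;-5 -2.3 -8.9 0;0 0 0 0;0 0 0 0",
)

```text
t: 22.35
tool_pos: [0.4673, -0.0921, 0.2506]
tool_rot: [-0.382, -0.594, 0.595, 0.384]
wrist_force: [-1.2, 1.0, -0.2]
finger_gap: 0.159
```

Run:
```python
from st import *
s=get_image("side")
crop(s,290,150,120,110,6,"pics/s17.png");
```

```text
22.35 pos [ 0.4673 -0.0921  0.2506] jaw 114.44 dn [-0.002 -0.    -1.   ] F [-1.23  0.97 -0.23] gap 0.159 q [-0.19  0.17 -0.21  1.2  -0.   -0.62]
```

View pics/s17.png

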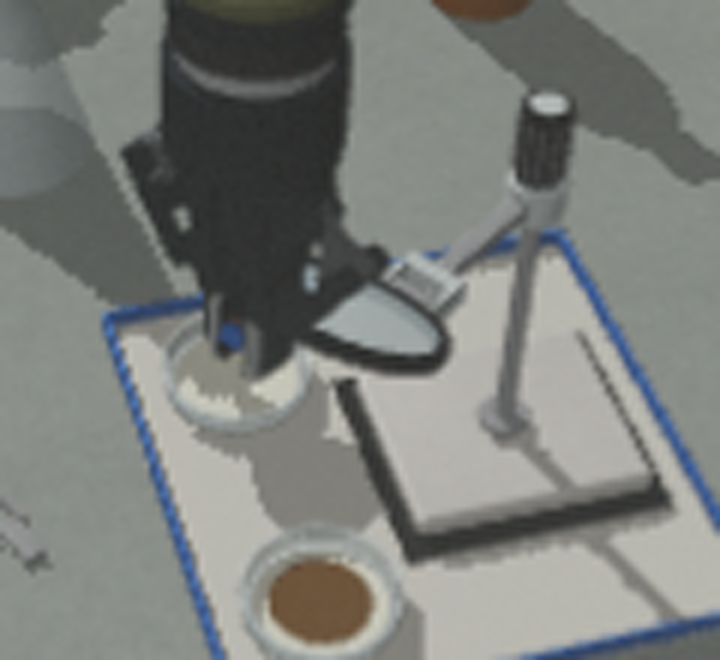

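jog_arm(
  plan="-4.5 -2 -9.3 0;-3.7 -1.7 -9.4 0;-3.1 -1.4 -9.9 0;-2.5 -1.1 -10.1 0;-1.7 -0.8 -10.3 0;-1 -0.5 -10.2 0;-0.4 -0.2 -10.4 0;0 0 0 0;0 0 0 0",
)

```text
t: 23.52
tool_pos: [0.451, -0.0996, 0.1812]
tool_rot: [-0.382, -0.594, 0.595, 0.383]
wrist_force: [-2.7, -0.6, -0.2]
finger_gap: 0.157
```

jog_arm(
  plan="0.4 0.2 -10.5 0;1.1 0.5 -10.2 0;1.7 0.8 -10.3 0;2.5 1.1 -10.1 0;0 0 0 0;0 0 0 0",
)

```text
t: 24.28
tool_pos: [0.4572, -0.0969, 0.1403]
tool_rot: [0.383, 0.595, -0.594, -0.383]
wrist_force: [-2.4, -0.3, -1.2]
finger_gap: 0.158
```

Run:
```python
from st import *
s=get_image("side")
crop(s,290,150,120,110,6,"pics/s18.png");
```

```text
24.27 pos [ 0.4572 -0.0969  0.1403] jaw 114.46 dn [-0.     0.001 -1.   ] F [-2.4  -0.34 -1.19] gap 0.158 q [-0.21  0.22 -0.44  0.91  0.   -0.64]
```

View pics/s18.png

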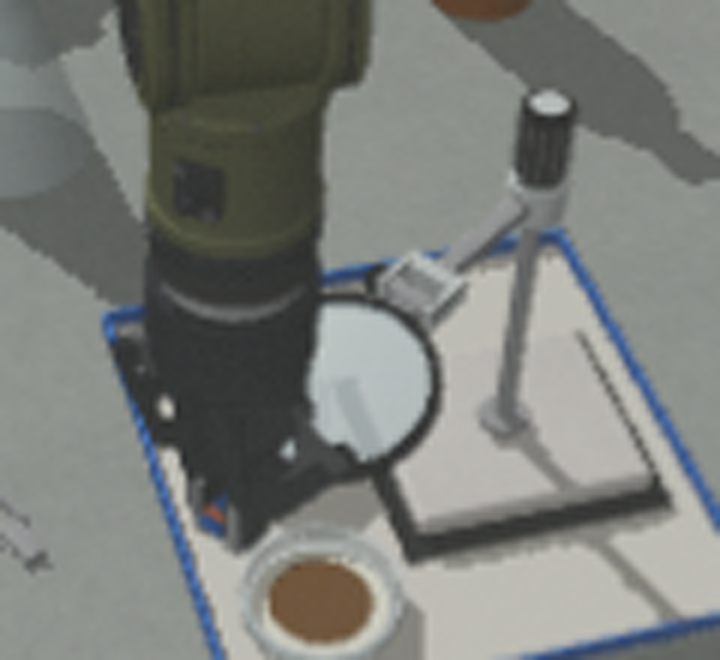

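jog_arm(
  plan="2.3 1.1 -9.9 0;3.7 1.7 -9.3 0;4.5 2 -9.3 0;0 0 0 0;0 0 0 0",
)

```text
t: 24.95
tool_pos: [0.4679, -0.0922, 0.1118]
tool_rot: [0.383, 0.595, -0.594, -0.383]
wrist_force: [0.2, -0.3, -1.5]
finger_gap: 0.162
```

Run:
```python
from st import *
s=get_image("side")
crop(s,290,150,120,110,6,"pics/s19.png");
```

```text
24.95 pos [ 0.4679 -0.0922  0.1118] jaw 114.47 dn [ 0.  0. -1.] F [ 0.24 -0.26 -1.55] gap 0.162 q [-0.19  0.27 -0.46  0.84  0.   -0.62]
```

View pics/s19.png

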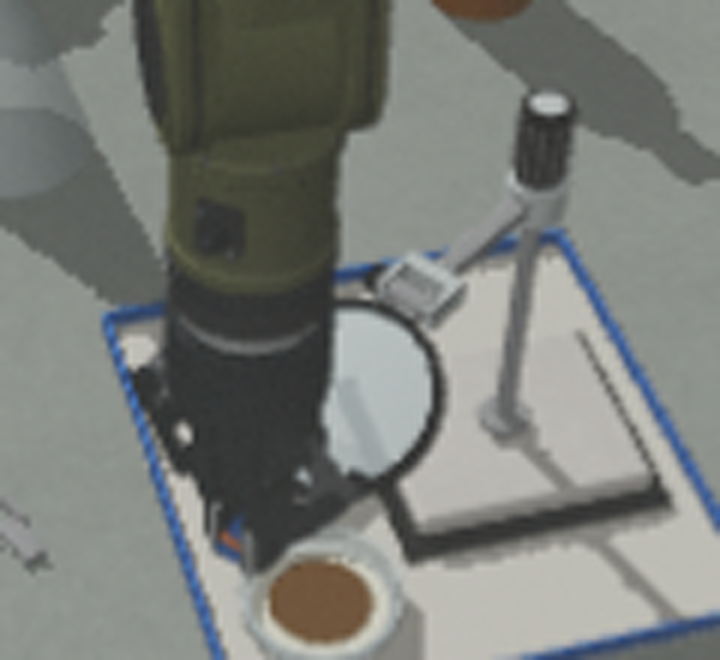

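jog_arm(
  plan="0 0 0 0;0 0 0 0;0 0 0 0;0 0 0 0",
  claw=0,
)

```text
t: 25.5
tool_pos: [0.4678, -0.0924, 0.1122]
tool_rot: [0.383, 0.595, -0.594, -0.383]
wrist_force: [0.7, 1.4, -0.2]
finger_gap: 0.499
```

jog_arm(
  plan="-1 -0.5 5 0;-2 -1 15 0;-4 -2 30 0;-6 -3 50 0;-10 -5 60 0;-10 20 60 0;-10 60 30 0;-10 60 0 0;0 60 0 0;0 50 0 0;0 0 0 0",
)

```text
t: 26.88
tool_pos: [0.4153, 0.1437, 0.3583]
tool_rot: [0.381, 0.596, -0.595, -0.381]
wrist_force: [-1.1, -1.0, 0.6]
finger_gap: 0.498
```

```bash
python3 - <<'E'
from st import *
s=get_image("side");t=get_image("top")
crop(s,290,150,120,110,6,"pics/s20.png");crop(t,300,115,105,115,6,"pics/t20.png")
E
python3 marg.py | sed 's/np.float64//g' | grep -E "side x|top y"
```

```text
26.88 pos [0.4153 0.1437 0.3583] jaw 114.79 dn [ 0.     0.001 -1.   ] F [-1.06 -0.96  0.63] gap 0.498 q [ 0.33  0.09 -0.03  1.46  0.   -0.1 ]
top y -45 padz [] [((64.2), 'in'), ((66.2), 'out')] footz [((-65.0), 'in'), ((-59.6), 'out')] [((63.4), 'in'), ((66.2), 'out')]
top y -35 padz [((-69.2), 'in'), ((-60.8), 'out')] [((65.2), 'in'), ((67.0), 'out')] footz [] []
top y 35 padz [((-72.8), 'in'), ((-59.0), 'out')] [((64.4), 'in'), ((67.6), 'out')] footz [((-72.0), 'in'), ((-58.6), 'out')] [((63.0), 'in'), ((66.8), 'out')]
top y 45 padz [((-72.2), 'in'), ((-59.4), 'out')] [((63.4), 'in'), ((67.0), 'out')] footz [((-71.8), 'in'), ((-58.8), 'out')] [((62.8), 'in'), ((66.6), 'out')]
side x -45 padz [((-79.8), 'in'), ((-64.2), 'out')] [((73.6), 'in'), ((81.0), 'out'), ((95.8), 'in')] footz [((-85.2), 'in'), ((-71.4), 'out')] [((68.8), 'in'), ((72.0), 'out'), ((88.2), 'in'), ((98.0), 'out')]
side x -35 padz [((-79.8), 'in'), ((-65.8), 'out')] [((78.4), 'in'), ((80.6), 'out'), ((96.4), 'in')] footz [((-91.8), 'out'), ((-89.0), 'in'), ((-71.6), 'out')] [((69.0), 'in'), ((72.6), 'out'), ((88.4), 'in'), ((97.0), 'out')]
side x 35 padz [] [((77.8), 'in'), ((81.2), 'out'), ((95.8), 'in')] footz [] [((87.8), 'in'), ((97.0), 'out')]
side x 45 padz [] [((79.4), 'in'), ((79.8), 'out'), ((96.2), 'in')] footz [] [((88.0), 'in'), ((97.6), 'out')]
```

View pics/s20.png

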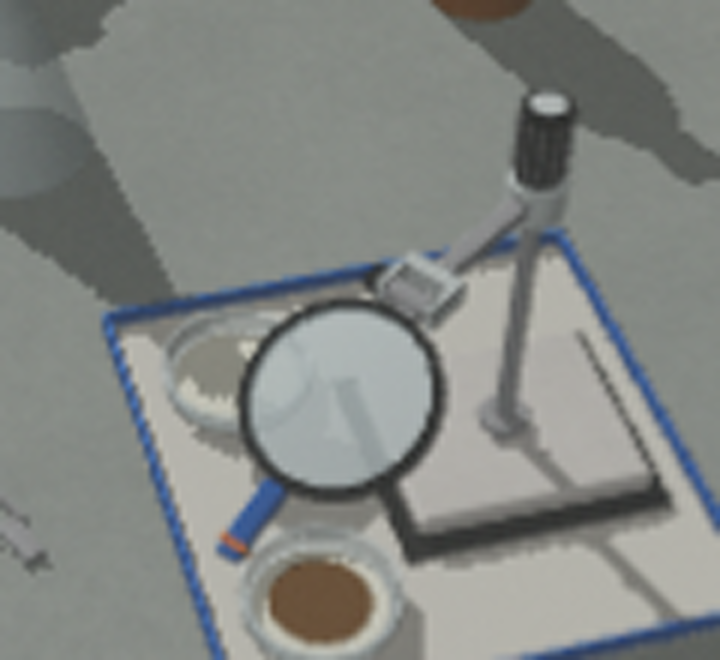

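View pics/t20.png

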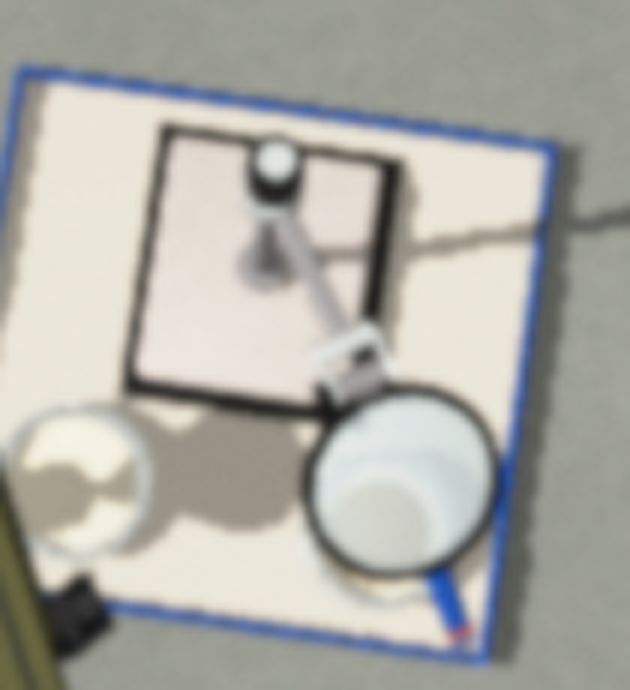

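```bash
cat > lens.py <<'E'
from st import *
t=get_image("top");s=get_image("side")
post=np.array([.6735,.0025])
def inner(d,roi,seed):
    x0,y0,x1,y1=roi; g=cv2.cvtColor(d["color"],cv2.COLOR_RGB2GRAY)[y0:y1,x0:x1]
    k=8; g=cv2.resize(g,None,fx=k,fy=k,interpolation=cv2.INTER_CUBIC)
    # radial search for darkest ring from seed
    sx,sy=(seed[0]-x0+.5)*k,(seed[1]-y0+.5)*k; pts=[]
    for a in np.linspace(0,2*np.pi,72,endpoint=False):
        r=np.arange(11*k,22*k); X=(sx+r*np.cos(a)).round().astype(int);Y=(sy+r*np.sin(a)).round().astype(int)
        ok=(X>=0)&(Y>=0)&(X<g.shape[1])&(Y<g.shape[0]); v=g[Y[ok],X[ok]].astype(float)
        if v.min()<75: i=v.argmin(); pts.append((X[ok][i]/k+x0-.5,Y[ok][i]/k+y0-.5))
    pts=np.array(pts,np.float32)
    for _ in range(4):
        e=cv2.fitEllipseDirect(pts); c,ax,an=e; an=np.radians(an)
        q=pts-np.array(c); u=q[:,0]*np.cos(an)+q[:,1]*np.sin(an); w=-q[:,0]*np.sin(an)+q[:,1]*np.cos(an)
        rr=np.hypot(u/ax[0]*2,w/ax[1]*2); pts=pts[abs(rr-1)<max(.06,0)]
    return e,len(pts)
import sys
seedt,seeds,bt,bs=eval(sys.argv[1])
et,nt=inner(t,(340,165,395,225),seedt); es,ns=inner(s,(320,190,375,240),seeds)
print(et,nt,es,ns)
p,e=tri(t,et[0],s,es[0]);v=p[:2]-post;print("lens",p.round(4),"err",e.round(4),"r",np.hypot(*v).round(4),"dir",(np.degrees(np.arctan2(v[1],v[0]))%360).round(2))
b,e=tri(t,bt,s,bs);v=b[:2]-post;r=np.hypot(*v);print("band",b.round(4),"err",e.round(4),"r",r.round(4),"dir",(np.degrees(np.arctan2(v[1],v[0]))%360).round(2),"tilt",np.degrees(np.arctan2(.197-b[2],r-.105)).round(1),"L",np.hypot(.197-b[2],r-.105).round(4))
E
python3 lens.py "((367,195),(347,216.5),(300+459/6,115+634/6),(290+233/6,150+541/6))"
```

```text
27.07 pos [0.4155 0.1399 0.3584] jaw 114.38 dn [-0. -0. -1.] F [ 0.28 -0.25  0.62] gap 0.503 q [ 0.33  0.09 -0.03  1.46 -0.   -0.1 ]
((366.6753845214844, 194.63990783691406), (31.380874633789062, 32.24606704711914), 76.10716247558594) 19 ((346.18438720703125, 215.82232666015625), (30.667312622070312, 33.520301818847656), 49.91335678100586) 61
lens [ 0.5323 -0.0627  0.1708] err 0.0011 r 0.1555 dir 204.8
band [ 0.4598 -0.0961  0.1311] err 0.0038 r 0.2354 dir 204.78 tilt 26.8 L 0.1461
```

Run:
```python
from st import *
s=get_image("side");t=get_image("top")
crop(s,318,195,55,55,11,"pics/s21.png");crop(t,345,172,50,55,11,"pics/t21.png")
```

```text
27.18 pos [0.4157 0.1397 0.3584] jaw 114.32 dn [ 0. -0. -1.] F [ 0.37 -0.22  0.68] gap 0.502 q [ 0.32  0.09 -0.03  1.46 -0.   -0.1 ]
```

View pics/s21.png

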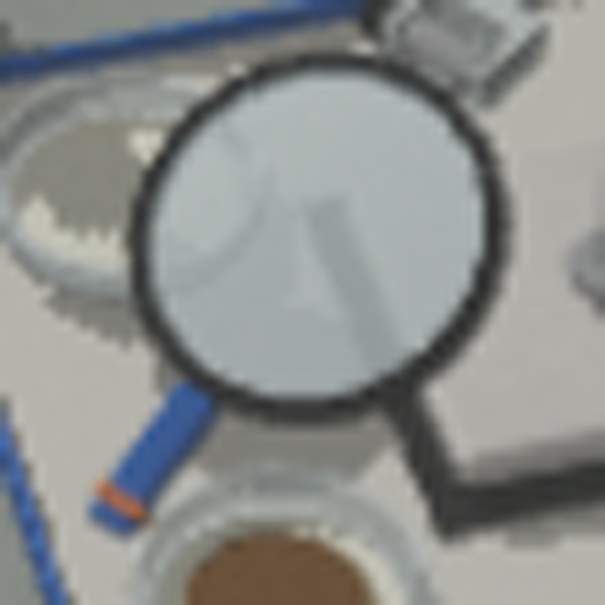

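View pics/t21.png

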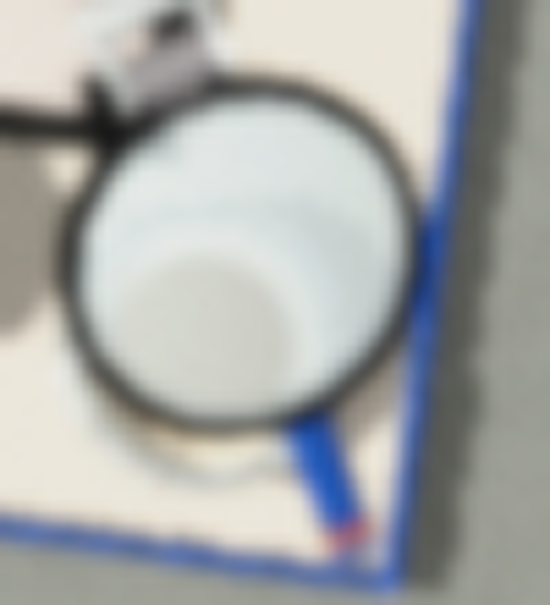

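```bash
cat > m.py <<'E'
from st import *
t=get_image("top");s=get_image("side")
T=lambda x,y:((x+.5)/11-.5+345,(y+.5)/11-.5+172); Z=lambda x,y:((x+.5)/11-.5+318,(y+.5)/11-.5+195)
def go(lt,ls,bt,bs,rt,rs):
    L,e1=tri(t,T(*lt),s,Z(*ls));B,e2=tri(t,T(*bt),s,Z(*bs));Rr,e3=tri(t,T(*rt),s,Z(*rs))
    print("L",L.round(4),e1.round(4),"B",B.round(4),e2.round(4),"root",Rr.round(4),e3.round(4))
    for a,b in((L,B),(L,Rr),(Rr,B)):
        v=b-a;h=np.hypot(*v[:2]);print("len",np.linalg.norm(v).round(4),"tilt",np.degrees(np.arctan2(-v[2],h)).round(1),"dir",(np.degrees(np.arctan2(v[1],v[0]))%360).round(1))
    print("tilt from lens h",np.degrees(np.arcsin((.197-L[2])/.06)),"band h(.145)",np.degrees(np.arcsin((.197-B[2])/.145)))
E
python3 -c "
from m import *
go((246,256),(320,237),(347,537),(120,503),(309,425),(198,397))"
```

```text
27.27 pos [0.4158 0.1398 0.3583] jaw 114.33 dn [ 0. -0. -1.] F [-0.64  0.04  0.53] gap 0.497 q [ 0.32  0.09 -0.03  1.46 -0.   -0.1 ]
L [ 0.5325 -0.0637  0.1704] 0.0003 B [ 0.4601 -0.0948  0.1292] 0.0021 root [ 0.4888 -0.0827  0.1458] 0.0003
len 0.089 tilt 27.6 dir 203.3
len 0.0536 tilt 27.2 dir 203.5
len 0.0353 tilt 28.2 dir 202.9
tilt from lens h 26.34874372914906 band h(.145) 27.89963302538531
```

jog_arm(
  plan="0 -50 0 0;0 -58 0 0;0 -58 0 0;10 -46 -20 0;14 -7 -50 0;12 -6 -60 0;8 -4 -55 0;4 -2 -35 0;2 -0.5 -15 0;1 -0.5 -7 0;1 0 -4 0;0 0 0 0;0 0 0 0",
)

```text
t: 29.0
tool_pos: [0.4682, -0.0912, 0.1129]
tool_rot: [0.383, 0.595, -0.594, -0.382]
wrist_force: [-0.8, -0.4, 0.1]
finger_gap: 0.497
```

Run:
```python
from st import *
s=get_image("side")
crop(s,290,150,120,110,6,"pics/s22.png")
```

```text
29.0 pos [ 0.4682 -0.0912  0.1129] jaw 114.46 dn [ 0.001 -0.    -1.   ] F [-0.82 -0.44  0.1 ] gap 0.497 q [-0.19  0.26 -0.46  0.84 -0.   -0.62]
```

View pics/s22.png

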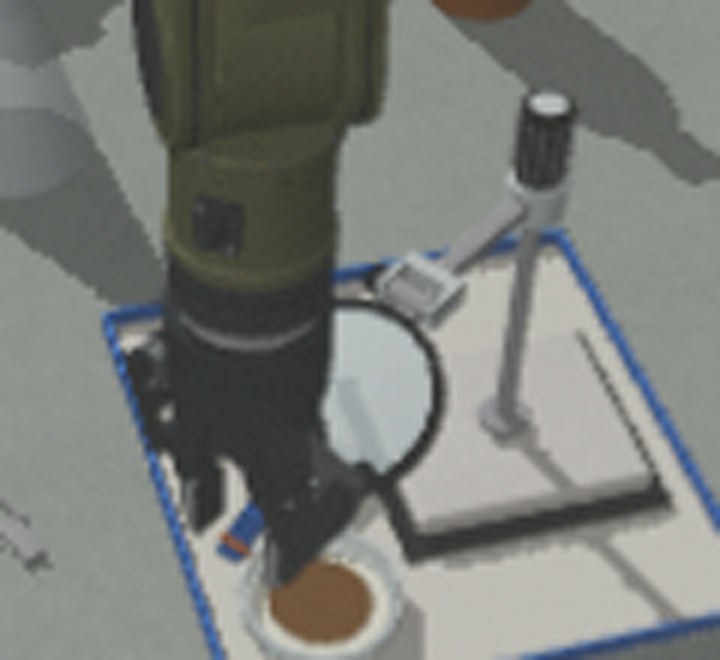

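jog_arm(
  plan="0 -0.7 0 0;0 0 0 0;0 0 0 0;0 0 0 0;1.2 0.6 -2.7 0;1.2 0.6 -2.8 0;0 0 0 0;0 0 0 0",
  claw=1,
  squeeze=20,
)

```text
t: 30.05
tool_pos: [0.4706, -0.0905, 0.1069]
tool_rot: [0.383, 0.595, -0.594, -0.382]
wrist_force: [0.6, 0.4, 1.4]
finger_gap: 0.158
```

jog_arm(
  plan="0 0 0 0;0 0 0 0;0 0 0 0;0 0 0 0",
  claw=0,
)

```text
t: 30.55
tool_pos: [0.4698, -0.0906, 0.1066]
tool_rot: [-0.383, -0.594, 0.595, 0.383]
wrist_force: [0.8, -0.7, -0.5]
finger_gap: 0.498
```

jog_arm(
  plan="-1 -0.5 5 0;-2 -1 15 0;-4 -2 30 0;-6 -3 50 0;-10 -5 60 0;-10 20 60 0;-10 60 30 0;-10 60 0 0;0 60 0 0;0 50 0 0;0 0 0 0;0 0 0 0",
)

```text
t: 32.05
tool_pos: [0.4178, 0.1424, 0.3531]
tool_rot: [-0.383, -0.594, 0.595, 0.383]
wrist_force: [-0.2, -0.6, -0.0]
finger_gap: 0.503
```

```bash
python3 - <<'E'
from st import *
s=get_image("side");t=get_image("top")
crop(s,318,195,55,55,11,"pics/s23.png");crop(t,345,172,50,55,11,"pics/t23.png")
cv2.imwrite("pics/s23f.png",s["color"][:,:,::-1])
E
python3 lens.py "((367,195),(347,216.5),(300+459/6,115+634/6),(290+233/6,150+541/6))" | head -3
python3 marg.py | sed 's/np.float64//g' | grep -E "side x -|side y -|top y"
```

```text
32.05 pos [0.4178 0.1424 0.3531] jaw 114.48 dn [-0.    -0.001 -1.   ] F [-0.23 -0.62 -0.03] gap 0.503 q [ 0.33  0.09 -0.04  1.44 -0.   -0.1 ]
32.15 pos [0.418  0.1416 0.3531] jaw 114.36 dn [-0. -0. -1.] F [0.24 0.34 0.38] gap 0.5 q [ 0.33  0.09 -0.04  1.44 -0.   -0.1 ]
((366.884033203125, 192.0187530517578), (31.27679443359375, 39.761863708496094), 24.197969436645508) 9 ((346.3857421875, 216.0977783203125), (30.7685604095459, 33.43648910522461), 43.10813522338867) 60
lens [ 0.5372 -0.0625  0.1683] err 0.0084 r 0.151 dir 205.5
top y -45 padz [] [((64.2), 'in'), ((66.2), 'out')] footz [((-64.4), 'in'), ((-59.6), 'out')] [((63.4), 'in'), ((66.2), 'out')]
top y -35 padz [((-68.2), 'in'), ((-60.8), 'out')] [((65.4), 'in'), ((67.0), 'out')] footz [] []
top y 35 padz [((-72.8), 'in'), ((-59.0), 'out')] [((64.6), 'in'), ((67.4), 'out')] footz [((-72.0), 'in'), ((-58.6), 'out')] [((63.0), 'in'), ((66.6), 'out')]
top y 45 padz [((-72.2), 'in'), ((-59.4), 'out')] [((63.6), 'in'), ((66.8), 'out')] footz [((-71.8), 'in'), ((-58.8), 'out')] [((62.8), 'in'), ((66.6), 'out')]
side x -45 padz [((-79.6), 'in'), ((-64.4), 'out')] [((73.6), 'in'), ((81.0), 'out'), ((96.0), 'in')] footz [((-85.2), 'in'), ((-71.4), 'out')] [((68.8), 'in'), ((72.0), 'out'), ((88.0), 'in'), ((98.0), 'out')]
side x -35 padz [((-79.6), 'in'), ((-65.8), 'out')] [((78.2), 'in'), ((80.6), 'out'), ((96.2), 'in')] footz [((-71.6), 'out')] [((69.0), 'in'), ((72.4), 'out'), ((88.4), 'in'), ((96.8), 'out')]
side y -45 padz [((-73.4), 'in'), ((-48.0), 'out')] [] footz [((-85.8), 'in'), ((-60.0), 'out')] []
side y -35 padz [((-75.0), 'in'), ((-48.0), 'out')] [] footz [((-86.4), 'in'), ((-59.8), 'out')] [((96.0), 'in')]
```

View pics/s23.png

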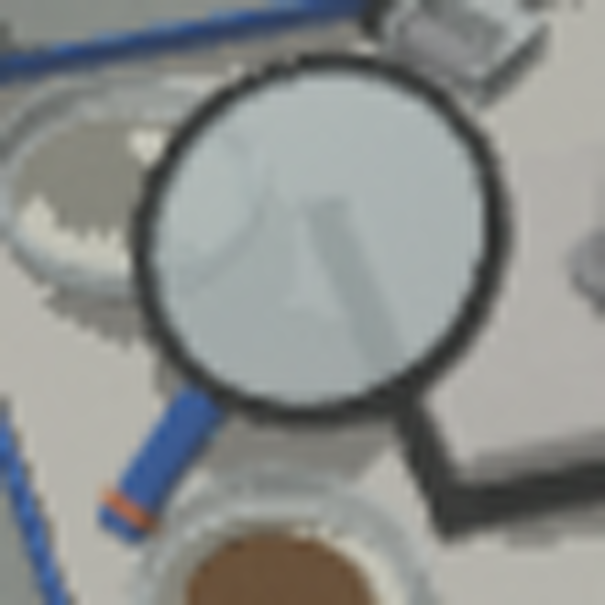

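View pics/t23.png

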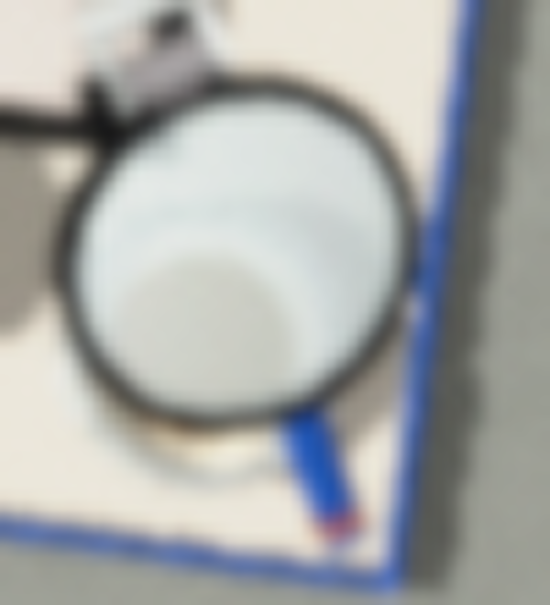

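View pics/s23f.png

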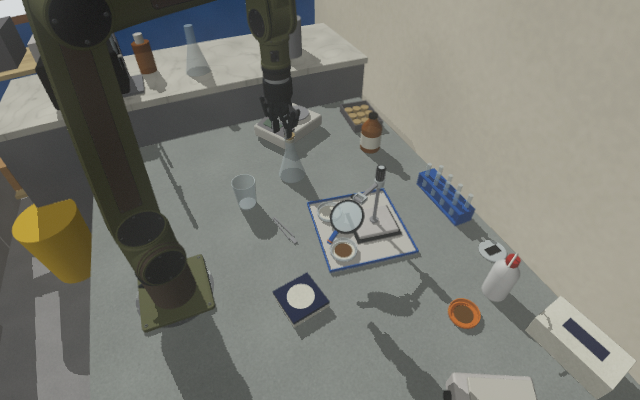

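```bash
python3 -c "
from m import *
go((243,253),(321,239),(341,528),(129,509),(302,417),(205,401))"
```

```text
32.35 pos [0.4182 0.1417 0.353 ] jaw 114.34 dn [ 0. -0. -1.] F [0.21 0.12 0.26] gap 0.498 q [ 0.33  0.09 -0.04  1.44 -0.   -0.1 ]
L [ 0.5335 -0.063   0.1685] 0.0 B [ 0.4632 -0.0938  0.1239] 0.0022 root [ 0.4916 -0.0812  0.1413] 0.0004
len 0.0888 tilt 30.2 dir 203.6
len 0.0532 tilt 30.8 dir 203.5
len 0.0356 tilt 29.3 dir 203.8
tilt from lens h 28.337404338769094 band h(.145) 30.28584861225591
```

```bash
python3 -c "
from st import *
print(finish_job())"
```

```text
32.45 pos [0.4182 0.142  0.353 ] jaw 114.37 dn [ 0.  0. -1.] F [-0.41  0.25 -0.05] gap 0.501 q [ 0.33  0.09 -0.04  1.44 -0.   -0.1 ]
the job is handed in; nothing more can be done
None
```

I set the stand on the rubber pad, swung the lens over the brown-stained dish and tipped it about 30° down. The job was handed in at 32.5 s of the 64 s allowed, with nothing held and the gripper clear.

- **Stand:** I carried it by its black knob and lowered it until the pad took its weight, then let go. The foot is square with the pad to within about 0.5°. Its centre is off the pad's by about 1.5 mm along each axis. The margins did not change while I worked the lens.
- **Lens angle:** The first tip measured only about 27.6°, so I took the handle again and nudged it down. The handle now measures about 30° down (29.3–30.8°). The height of the lens centre alone gives 28.3°, a little less.
- **Lens position:** The lens centre is at about (0.534, -0.063) and the dish centre at about (0.530, -0.064), so they are about 4–5 mm apart.
- **What disagreed:** The two cameras put the dish centre up to 7 mm apart, partly because shadow blurs its rim in the top view. I used a value between the two, so the centring is only known to a few millimetres.
- **Other objects:** In the last full side picture I saw nothing shifted, and the only contacts I made were with the knob and the blue handle. I did not measure the dishes again at the end. I left the orange look-alike dish alone.

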